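# Fill a vacuum manifold with its valves and set the clamp plate over the posts

### The arm

A 6-joint arm with a two-finger parallel gripper is mounted at the origin on a cart in front of the work surface, level with it; the furniture and walls round the work are solid. World frame = base frame: x ahead of the robot, y to its left, z up, the work surface at z = 0. Lengths are in m, angles in degrees, forces in N, time in s.
With the tool pointing down it reaches from about 0.3 to 0.75 m from the base axis. Payload 8.5 kg.
Tool frame: the origin (TCP) lies at the very end of the fingers, on their centre line; the grasp point (between the pads) lies 19 mm behind it; z points along the fingers, y is the line along which they close (so a half turn about z gives the same grasp; the last joint's range is limited). The gripper opens to 85 mm and grips with 20 to 120 N. Pads are 22 mm wide; open, the fingers measure 114 mm over their backs; the gripper's body (76 mm by 85 mm) begins 54 mm behind the grasp point. The pads swing forward as they close: fully open they stand 13 mm farther back than shut.
Start: joints at [51.95, 21.807, 74.336, -0, 83.858, -12.336], TCP at [0.239, 0.496, 0.231] pointing down, gripper open.
Joint ranges: [-178.18, 178.18], [-50.72, 133.34], [12.68, 142.11], [-81.47, 261.47], [9.98, 163.14], [-165.26, 165.26]. Speed limits (degrees/s): [136.94, 136.94, 180, 180, 180, 180].

### API

Orientations are given as a 3x3 rotation matrix whose columns are the frame's x, y, z axes.
In Python, from rig import observe, cams, ticket gives the robot as it stands.
- The arm moves only by the tool move_arm, never from a script. Its arguments are lists of equal length, an entry for each row: "jaw": the finger opening in cm, from 0 to 8.54; "dp": the shift along the tool's x, y, z in cm, a list of three; "turn": the turn, a rotation vector about the tool's x, y, z in rad, a list of three. In form: {"jaw": [jaw, ...], "dp": [[tx, ty, tz], ...], "turn": [[wx, wy, wz], ...]}. A call has 1 to 12 rows; each row shifts and turns the commanded pose from where the row before left it, along the tool's axes as they then stand; what a row does not reach is not made up. A row lasts 1/12 s, in which the tool goes at most 41.7 mm and 7.16 degrees, less where a joint would pass 70% of its speed; a pose out of reach is approached as far as the arm can. A call is refused whole if a number of a shift passes 4.17 or a number of a turn 0.125, either way. A call with a gripper value outside its range is refused whole. The fingers move at their own pace and stop on an object; "force" is the grip in N (left out, the last holds). Time passes only in rows, so rows that do not move let the fingers close. It gives the time, the measured TCP pose, the force, the opening and the grip force at its end, in the units of the state.
- observe(): the state, without advancing time (a new reading comes with each control period).
- cams.get_image(name): name is "scene" or "side" or "wrist"; returns (picture, depth): 384x512x3 uint8, red, green, blue; 384x512 float32, m along the optical axis (not along the pixel's ray), 0 where there is no reading.
- cams.calibration(name): a dict with "vertical_fov" (degrees; the focal length in pixels is half the picture's height over the tangent of half this angle, whatever the lens; pixels are square), "cx", "cy" (the principal point, pixels), "view" (4x4, takes a point from world to camera coordinates); the wrist camera has in their place "tool_from_camera" (4x4, takes a point from camera to tool coordinates, whose origin is the TCP and whose axes are the flange's). Camera axes: x right, y up, looking along -z (the intrinsics and any distortion apply to the point x, -y, -z); pixel columns grow to the right and rows downward; lengths in m; the calibration is good to about 2 mm. The wrist camera is an equidistant fisheye: a pixel r from the principal point sees the ray r / f radians off the axis. A picture is of the moment at which its call begins: read the wrist's pose just before it. calibration takes no time and is no camera call.
- ticket.close_job(): hands the job in; it is judged then, once.
Trained networks look in the newest picture that a camera, given by its name, has taken for a name from the list of things; names that differ only in an ending like _2 or _b are one class to them, and where a whole thing is asked for, a point or a joint stands for the part that bears it (a point fixed in the world has none). Each returns a list of dicts, best first, with "p" (0 to 1); they miss things now and then, are a little off and sometimes report something else, mostly with a low value. They report only what shows in the picture. A call takes as long as a camera call.
- cams.spot_in(camera, query): "box" ([centre column, centre row, width, height] as shares, 0 to 1, of the picture: columns of its width, rows of its height, round what is visible of it).
- cams.outline_of(camera, query): "mask" (384x512 bool, what is visible of it) and "box" ([centre column, centre row, width, height] as shares, 0 to 1, of the picture: columns of its width, rows of its height, round what is visible of it).
- cams.mark_of(camera, query): "location" ([column, row] as shares, 0 to 1, of the picture: columns of its width, rows of its height: a listed point, or the origin of a listed thing).
The state is a dict: "time_s": time; "q": joint angles; "qvel": joint speeds; "joint_efforts": joint torques, N m; "position": TCP position; "tool_rot": TCP orientation; "ft_force": force on the tool from outside, world axes, zero at the start; "wrist_torque": the same for the moment, N m; "grip_width": finger opening in m; "gripper_force": force on a finger pad.
Only numpy, scipy, OpenCV 4.12 (cv2) and the standard library are available. Lean on these libraries where they do the work, as an engineer would, in place of code of your own. Each camera call takes 0.05 s, during which the arm holds its last target. There are 200 camera calls.

### The job

Make the vacuum manifold ready to be bolted up: put the two loose solenoid valves into the two empty pockets of the manifold base, one in each, sunk right down, ports up and with the dark coil end toward the slotted cable side like the valve that is already in (the one standing on end has to be laid down first). Then take the clamp plate by its handle and lower it over the four posts until it lies flat on all their shoulders. Leave the caliper, the screwdriver and the screw tray where they are.

Things in the scene. Friction and masses are not known exactly. Their poses are not given: they have to be found in the camera images.
- manifold: fixed aluminium manifold base, a slab 10 mm high, 120 x 204 mm, on the bench with three pockets 46 mm apart along its y. Origin on the bench under the middle pocket's centre, z up; -x is the cable side (slotted pocket ends, nearest the robot); at +x a raised air header, x = 50 to 74 mm, 150 mm long, 68 mm high with its fittings
- pocket_left (a point): centre of the floor of the +y end pocket, 10 mm above the bench; empty at the start. Every pocket is 68 mm long (x) and 22 mm wide (y), its wall tops 9 mm above its floor; for the fingers the side walls are cut down to 2.5 mm over 32 mm at mid-length. Axes as the manifold's
- pocket_middle (a point): centre of the floor of the middle pocket; holds a valve from the start. Axes as the manifold's
- pocket_right (a point): centre of the floor of the pocket at the manifold's -y end, 10 mm above the bench; empty at the start. Axes as the manifold's
- seat (a point): centre of the plane of the four post shoulders, 33.5 mm above the bench, where the middle of the clamp plate's underside comes to lie. Steel posts at x = +-20, y = +-86 mm from it: 12 mm thick up to the shoulder, then 8 mm pins rising 20.5 mm above it, tapered over the last 5 mm. Axes as the manifold's
- valve_flat_center (a point): small solenoid valve, a box 18 mm wide (x), 64 mm long (y), 22 mm high (z), 80 g, dark coil block at its +y end, two port stubs 7 mm high on its +z face. Lies on the bench right way up, ports on top (centre 11 mm above the bench). This point is the centre of the box (32 mm from each end, 11 mm from its underside).
- valve_standing_center (a point): small solenoid valve, a box 18 mm wide (x), 64 mm long (y), 22 mm high (z), 80 g, dark coil block at its +y end, two port stubs 7 mm high on its +z face. Stands on end on the bench, coil down, ports facing sideways (centre 32 mm above the bench; its y axis points down and its z axis is level); the bench between the two loose valves is clear. This point is the centre of the box (32 mm from each end, 11 mm from its underside).
- valve_seated_center (a point): small solenoid valve, a box 18 mm wide (x), 64 mm long (y), 22 mm high (z), 80 g, dark coil block at its +y end, two port stubs 7 mm high on its +z face. Already seated the right way in the middle pocket, as the pattern for the others. This point is the centre of the box (32 mm from each end, 11 mm from its underside).
- valve_flat_coil (a point): middle of the coil end face of the valve that lies flat, 32 mm along +y from its centre
- valve_standing_coil (a point): middle of the coil end face of the valve that stands on end, 32 mm along +y from its centre
- valve_seated_coil (a point): middle of the coil end face of the valve in the middle pocket
- clamp_plate: loose aluminium clamp plate, 66 mm (x) by 196 mm (y), 5 mm thick, 0.22 kg, lying flat on the bench; origin at the centre of its underside, z up. Four 11 mm holes at x = +-20, y = +-86 mm for the manifold's posts, three windows for the valves' port stubs, and a lifting handle on top, 29 mm above the underside. It fits either way round
- plate_handle (a point): middle of the grip bar of the clamp plate's handle: 14 mm wide (x), 64 mm long (y), 16 mm high, on two legs at y = +-27 mm that leave 8 mm free between plate and bar; this point is 21 mm above the plate's underside. Axes as the plate's
- caliper: digital caliper lying on the bench in front of the 53 mm high vice, 62 x 160 x 13 mm, a bystander; origin at the centre of its underside
- screwdriver: precision screwdriver lying to the left of the manifold, 164 mm long, a bystander; origin at the centre of its underside
- screw_tray: small black tray with screws, 62 x 95 x 15 mm, front left, a bystander; origin at the centre of its underside

How it is judged (in metres and radians):
On the way, in this order (a step that is already met when the one before it is completed fails the run):
1. all three pockets hold one valve each, seated, ports up, coil to the cable side (horizontal distance between valve_seated_center and pocket_middle below 0.005 m and z of valve_seated_center in the frame of manifold below 0.0235 m and angle between valve_seated_center's own z axis and vertical below 0.08 rad and x of valve_seated_coil in the frame of manifold below -0.02 m and (((horizontal distance between valve_flat_center and pocket_left below 0.005 m and z of valve_flat_center in the frame of manifold below 0.0235 m and angle between valve_flat_center's own z axis and vertical below 0.08 rad and x of valve_flat_coil in the frame of manifold below -0.02 m) and (horizontal distance between valve_standing_center and pocket_right below 0.005 m and z of valve_standing_center in the frame of manifold below 0.0235 m and angle between valve_standing_center's own z axis and vertical below 0.08 rad and x of valve_standing_coil in the frame of manifold below -0.02 m)) or ((horizontal distance between valve_flat_center and pocket_right below 0.005 m and z of valve_flat_center in the frame of manifold below 0.0235 m and angle between valve_flat_center's own z axis and vertical below 0.08 rad and x of valve_flat_coil in the frame of manifold below -0.02 m) and (horizontal distance between valve_standing_center and pocket_left below 0.005 m and z of valve_standing_center in the frame of manifold below 0.0235 m and angle between valve_standing_center's own z axis and vertical below 0.08 rad and x of valve_standing_coil in the frame of manifold below -0.02 m)))), for 0.2 s.
2. the clamp plate is down on the four post shoulders (horizontal distance between clamp_plate and seat below 0.004 m and z of clamp_plate in the frame of seat below 0.002 m and angle between clamp_plate's own z axis and vertical below 0.03 rad and angle between the y axis of clamp_plate and the y axis of manifold, either way round below 0.05 rad), for 0.2 s.
At the end, for the whole second after the job is handed in: One valve in each pocket: centre within 5 mm of the pocket's, at most 23.5 mm above the bench, ports up within 0.08 rad, coil on the cable side. Clamp plate over all four posts: within 2 mm of the shoulders' plane, 4 mm of centre, level within 0.03 rad. All at rest, bystanders not moved (all of step 1 and all of step 2 and linear speed of each of valve_flat, valve_standing, clamp_plate below 0.02 m/s); the robot touches nothing.
It fails at once if the caliper is moved by more than 20 mm (distance of caliper from where it was at the start of the episode above 0.02 m).
It fails at once if the screwdriver is moved by more than 20 mm (distance of screwdriver from where it was at the start of the episode above 0.02 m).
It fails at once if the screw tray is moved by more than 20 mm (distance of screw_tray from where it was at the start of the episode above 0.02 m).
It also fails if it takes over 72 s, if anything falls off the work surface, if the arm or the gripper's body presses on something with over 40 N, if the wrist force passes 120 N, or if a joint passes its speed limit or range.

## Working session

There is one attempt and no reset: what is moved stays moved. The work goes in short steps, Python scripts to look and compute and a tool call to move; the robot and the scene stay as the last step left them, time stands still between calls to the robot, and variables do not carry over. Pictures are saved under pics/ and viewed, at most 10 in all, crops included, and the job is handed in when it is done.

Besides the shell and the picture viewer there is one more tool, called after "Call:" by a JSON object that holds its "op" and its "data". move_arm: Moves the arm, as the interface text tells. Its arguments: {"type":"object","properties":{"jaw":{"type":"array","items":{"type":"number"}},"dp":{"type":"array","items":{"type":"array","items":{"type":"number"}}},"turn":{"type":"array","items":{"type":"array","items":{"type":"number"}}},"force":{"type":"number"}},"required":["jaw","dp","turn"]}

```bash
ls; mkdir -p pics; python3 - <<'E'
from rig import observe,cams
import cv2,numpy as np
s=observe();print(s['time_s'],s['position'],s['tool_rot'],s['grip_width'])
for n in('scene','side'):
    p,d=cams.get_image(n);cv2.imwrite(f'pics/{n}0.png',p[:,:,::-1])
    np.save(f'pics/{n}_d.npy',d)
    c=cams.calibration(n);print(n,c)
    for q in ['manifold','pocket_left','pocket_right','valve_flat_center','valve_standing_center','valve_flat_coil','valve_seated_center','clamp_plate','plate_handle','seat']:
        r=cams.mark_of(n,q)[:2];print(q,[(np.round([x['location'][0]*512,x['location'][1]*384],1),round(x['p'],2)) for x in r])
print(cams.calibration('wrist'))
a=cv2.imread('pics/scene0.png');b=cv2.imread('pics/side0.png')
E
```

```text
pics
0.0 [0.23844385 0.49529017 0.23070423] [[-9.00980515e-01  4.33858553e-01 -9.32065173e-04]
 [ 4.33859431e-01  9.00979796e-01 -1.18372217e-03]
 [ 3.26203902e-04 -1.47089588e-03 -9.99998865e-01]] 0.08524339310173663
scene {'vertical_fov': 54.1651115662473, 'cx': 257.7841497292082, 'cy': 199.24091130978047, 'view': array([[-0.6921473 , -0.72174242, -0.00447128,  0.53557517],
       [ 0.34068729, -0.33216626,  0.87954406, -0.10880955],
       [-0.63628946,  0.60725074,  0.47579645, -0.81074173],
       [ 0.        ,  0.        ,  0.        ,  1.        ]])}
manifold [(array([222.8, 214.8]), 0.94)]
pocket_left [(array([214.9, 221.6]), 0.94)]
pocket_right [(array([238.3, 204.5]), 0.96), (array([268.4, 243.7]), 0.65)]
valve_flat_center [(array([255.7, 235.9]), 0.85), (array([282.8, 175.2]), 0.73)]
valve_standing_center [(array([286. , 205.6]), 0.51), (array([159.4, 266.4]), 0.25)]
valve_flat_coil [(array([268.5, 241.7]), 0.86)]
valve_seated_center [(array([226.3, 204.3]), 0.53), (array([235.8, 205. ]), 0.49)]
clamp_plate [(array([281.7, 179.8]), 0.86), (array([225.7, 205.8]), 0.37)]
pla
[... 758 characters left out ...]
2]), 0.59)]
valve_seated_center [(array([227.2, 218.1]), 0.74)]
clamp_plate [(array([257.1, 294.4]), 0.61), (array([220. , 172.8]), 0.57)]
plate_handle [(array([217.7, 166.9]), 0.87)]
seat [(array([230.2, 216. ]), 0.65), (array([230.5, 217.5]), 0.42)]
{'vertical_fov': 65.70646984690485, 'cx': 254.68244494368233, 'cy': 192.2875807065277, 'tool_from_camera': array([[-4.37702312e-04,  9.54099596e-01,  2.99489182e-01,
         7.44755147e-02],
       [ 9.99999872e-01,  3.41861876e-04,  3.72407370e-04,
        -8.10376800e-04],
       [ 2.52929788e-04,  2.99489307e-01, -9.54099623e-01,
        -1.42538205e-01],
       [ 0.00000000e+00,  0.00000000e+00,  0.00000000e+00,
         1.00000000e+00]])}
```

View pics/scene0.png

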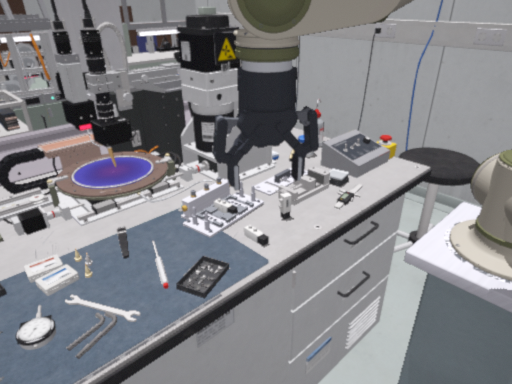

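View pics/side0.png

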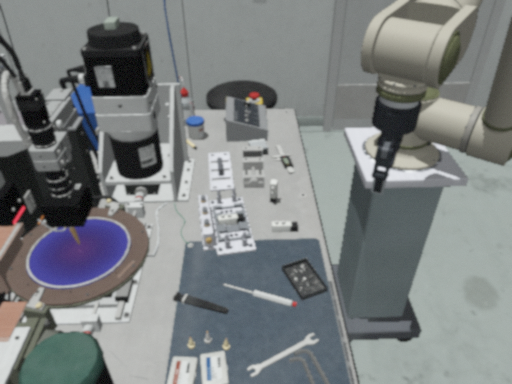

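The scene picture shows the manifold at about (225,212), the flat valve at (256,236) with its coil toward (267,241), the standing valve at (286,205) and the plate at (283,180). In the side picture they are at (228,222), (285,226), (274,190) and (220,170). Now the positions.

```bash
cat > h.py <<'E'
import numpy as np,cv2
from rig import observe,cams
def K(n):
    c=cams.calibration(n);return c,192/np.tan(np.radians(c['vertical_fov']/2))
def ray(n,uv,s=None):
    c,f=K(n);x=(uv[0]-c.get('cx'))/f;y=(uv[1]-c['cy'])/f
    if n=='wrist':
        r=np.hypot(x,y);k=np.sin(r)/max(r,1e-9);v=np.array([x*k,-y*k,-np.cos(r)])
        T=c['tool_from_camera'];R=np.array(s['tool_rot']);return np.array(s['position'])+R@T[:3,3],R@T[:3,:3]@v
    V=np.linalg.inv(c['view']);return V[:3,3],V[:3,:3]@np.array([x,-y,-1])
def atz(n,uv,z,s=None):
    o,v=ray(n,uv,s);return o+v*(z-o[2])/v[2]
def proj(P,s):  # world -> wrist pixel
    c,f=K('wrist');T=c['tool_from_camera'];R=np.array(s['tool_rot'])
    t=R.T@(np.array(P)-np.array(s['position']));p=T[:3,:3].T@(t-T[:3,3])
    r=np.arctan2(np.hypot(p[0],p[1]),-p[2]);h=np.hypot(p[0],p[1])
    return np.array([c['cx']+f*r*p[0]/h,c['cy']-f*r*p[1]/h])
def shift(s,P):
    return 100*np.array(s['tool_rot']).T@(np.array(P)-np.array(s['position']))
E
python3 - <<'E'
from h import *
for q,z,a,b in [('manif',0,(222.8,214.8),(228.8,224.7)),('pl',.01,(214.9,221.6),(231.3,233.8)),('pr',.01,(238.3,204.5),(225.9,211.4)),('flat',.011,(255.7,235.9),(283.2,226.7)),('coil',.011,(268.5,241.7),(297.7,229.2)),('stand',.032,(286,205.6),(274.9,191.7)),('handle',.021,(282,174.7),(217.7,166.9)),('plate',0,(281.7,179.8),(220,172.8))]:
    print(q,atz('scene',a,z).round(3),atz('side',b,z).round(3))
E
```

```text
manif [0.541 0.345 0.   ] [0.542 0.337 0.   ]
pl [0.516 0.389 0.01 ] [0.534 0.382 0.01 ]
pr [0.54  0.294 0.01 ] [0.55  0.296 0.01 ]
flat [0.403 0.362 0.011] [0.407 0.362 0.011]
coil [0.367 0.358 0.011] [0.372 0.373 0.011]
stand [0.424 0.239 0.032] [0.42  0.246 0.032]
handle [0.571 0.096 0.021] [0.578 0.104 0.021]
plate [0.577 0.089 0.   ] [0.573 0.104 0.   ]
```

Call:
{"op": "move_arm", "data": {"jaw": [8.5,8.5,8.5,8.5,8.5,8.5,8.5,8.5,8.5,8.5,8.5,8.5], "dp": [[-3.5,-0.6,0.1],[-3.5,-0.6,0.1],[-3.5,-0.6,0.1],[-3.5,-0.6,0.1],[-3.5,-0.6,0.1],[-3.5,-0.6,0.1],[-3.5,-0.6,0.1],[0,0,0],[0,0,0],[0,0,0],[0,0,0],[0,0,0]], "turn": [[0,0,0],[0,0,0],[0,0,0],[0,0,0],[0,0,0],[0,0,0],[0,0,-0.12],[0,0,-0.12],[0,0,-0.12],[0,0,-0.12],[0,0,-0.12],[0,0,0]]}}

```text
time_s: 2.1
position: [0.4412, 0.3513, 0.2243]
tool_rot: [[-0.988, -0.155, -0.0], [-0.155, 0.988, -0.0], [0.0, -0.0, -1.0]]
ft_force: [-0.2, 0.1, 0.6]
grip_width: 0.0853
gripper_force: 0.0
```

```bash
python3 - <<'E'
from h import *
s=observe();print(s['position'],np.array(s['tool_rot']).round(3),s['q'])
p,d=cams.get_image('wrist');np.save('pics/w1.npy',d)
cv2.imwrite('pics/w1.png',cv2.resize(p[:,:,::-1],(800,600)))
for q,z in [('manifold',0),('pocket_left',.01),('pocket_middle',.01),('pocket_right',.01),('seat',.0335),('valve_seated_center',.021),('valve_seated_coil',.021),('valve_flat_center',.011),('valve_flat_coil',.011),('valve_standing_center',.032),('valve_standing_coil',0),('clamp_plate',0),('plate_handle',.021)]:
    for x in cams.mark_of('wrist',q)[:2]:
        uv=np.array(x['location'])*[512,384];print(q,uv.round(1),round(x['p'],2),atz('wrist',uv,z,s).round(4))
E
```

```text
[0.44122468 0.35130119 0.22428769] [[-0.988 -0.155 -0.   ]
 [-0.155  0.988 -0.   ]
 [ 0.    -0.    -1.   ]] [ 2.65018271e+01  2.35080096e+01  7.27856318e+01  9.62914076e-05
  8.37087585e+01 -7.23942753e+01]
manifold [236.3 224.9] 0.86 [0.5301 0.3381 0.    ]
pocket_left [268.1 231.8] 0.7 [0.529  0.3809 0.01  ]
pocket_left [394.8 137.4] 0.24 [0.3761 0.5228 0.01  ]
pocket_middle [240.6 233.1] 0.81 [0.5365 0.3453 0.01  ]
pocket_middle [ 68.  230.9] 0.69 [0.5835 0.0809 0.01  ]
pocket_right [206.  233.9] 0.9 [0.5454 0.2996 0.01  ]
seat [235.1 241.2] 0.58 [0.5377 0.3395 0.0335]
valve_seated_center [232.6 238.2] 0.9 [0.5403 0.3358 0.021 ]
valve_seated_center [271.9 108.1] 0.47 [0.3711 0.3584 0.021 ]
valve_seated_coil [235.7 215.4] 0.72 [0.508  0.3356 0.021 ]
valve_seated_coil [236.7 233.4] 0.68 [0.5326 0.3402 0.021 ]
valve_flat_center [266.7 133.9] 0.82 [0.4028 0.3578 0.011 ]
valve_flat_center [46.8 99.1] 0.58 [0.3871 0.0456 0.011 ]
valve_flat_coil [271.1 105.9] 0.88 [0.3688 0.3576 0.011 ]
valve_standing_center [165.8 141.1] 0.84 [0.4252 0.242  0.032 ]
valve_standing_coil [174.1 138.3] 0.61 [0.4258 0.2436 0.    ]
clamp_plate [401.1 214.2] 0.24 [0.4809 0.57   0.    ]
plate_handle [ 68.4 230.6] 0.87 [0.5762 0.0897 0.021 ]
plate_handle [398.9 213.7] 0.47 [0.4742 0.5529 0.021 ]
```

View pics/w1.png

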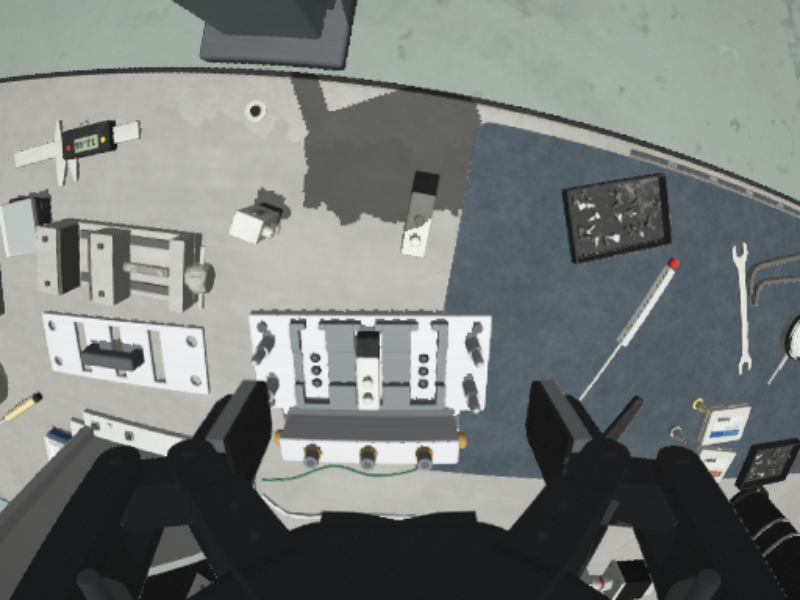

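The wrist picture (800 px wide) shows the flat valve at (420,213) with its coil up, meaning toward the robot. The standing valve is at (257,220), the manifold at (370,360), the plate at (125,350) and the vice at (120,260). Depth will give the exact poses.

```bash
cat >> h.py <<'E'
def cloud(d,s):
    c,f=K('wrist');v,u=np.mgrid[0:384,0:512];x=(u-c['cx'])/f;y=(v-c['cy'])/f
    r=np.maximum(np.hypot(x,y),1e-9);k=np.tan(np.minimum(r,1.5))/r
    P=np.stack([x*k,-y*k,-np.ones_like(x)],-1)*d[...,None]
    T=c['tool_from_camera'];R=np.array(s['tool_rot'])
    return (P@T[:3,:3].T+T[:3,3])@R.T+np.array(s['position'])
def blobs(W,d,z0,z1,xr,yr,mn=5,far=True):
    m=(d>0)&(W[...,2]>z0)&(W[...,2]<z1)&(W[...,0]>xr[0])&(W[...,0]<xr[1])&(W[...,1]>yr[0])&(W[...,1]<yr[1])
    n,l,st,ce=cv2.connectedComponentsWithStats(m.astype(np.uint8),connectivity=8);o=[]
    for i in range(1,n):
        if st[i,4]<mn: continue
        p=W[l==i];rc=cv2.minAreaRect((p[:,:2]*1000).astype(np.float32))
        o.append((ce[i].round(0),st[i,4],p.mean(0).round(4),np.round(rc[0],1),np.round(rc[1],1),round(rc[2],1)))
    return o
E
python3 - <<'E'
from h import *
s=observe();d=np.load('pics/w1.npy');W=cloud(d,s)
print('bench z',np.median(W[60:200,200:300,2]), np.median(W[210:240,180:190,2]))
for n,a in dict(flat=(.017,.027,(.34,.45),(.32,.4)),flatports=(.027,.04,(.34,.45),(.32,.4)),stand=(.05,.075,(.38,.47),(.2,.28)),standmid=(.012,.075,(.38,.47),(.2,.28)),posts=(.04,.06,(.45,.6),(.2,.46)),slab=(.006,.03,(.46,.575),(.2,.46)),plate=(.003,.009,(.5,.66),(-.02,.22)),handle=(.022,.035,(.5,.66),(-.02,.22)),seated=(.028,.036,(.48,.6),(.3,.37))).items():
    for b in blobs(W,d,*a): print(n,*b)
p=cv2.imread('pics/w1.png');np.save('pics/s1.npy',s,allow_pickle=True)
a=cv2.resize(p[180:260,210:310],(800,640))[:600];
cv2.imwrite('pics/w1c.png',np.hstack([cv2.resize(p[185:255,215:305],(390,300)),cv2.resize(p[300:420,240:500],(410,300))]))
E
```

```text
bench z 0.0001367735510438145 0.010463821905907722
flat [269. 135.] 775 [0.4032 0.36   0.0214] [404.8 360. ] [18.7 64.2] 87.5
flatports [268. 141.] 40 [0.4086 0.3599 0.0288] [408.8 359.9] [7.2 6.9] 10.3
flatports [265. 154.] 35 [0.4245 0.3594 0.0287] [424.4 358.9] [6.9 6.9] 8.3
stand [160. 145.] 443 [0.424  0.2443 0.0618] [425.1 244.9] [29.3 19.2] 76.3
standmid [163. 143.] 626 [0.4227 0.2455 0.0537] [425.1 245.1] [29.6 19.2] 76.3
standmid [132. 172.] 42 [0.4667 0.2025 0.0338] [466.3 202.5] [4.1 6.7] 89.1
posts [129. 179.] 35 [0.4742 0.2018 0.0412] [474.9 201.9] [16.3  3.8] 0.3
posts [164. 229.] 48 [0.5285 0.2516 0.0493] [529.6 250.9] [7.6 6.2] 42.6
posts [306. 230.] 51 [0.5028 0.4197 0.0495] [503.5 419.7] [6.6 7.7] 37.8
posts [303. 259.] 59 [0.5424 0.426  0.0487] [543.3 426. ] [6.6 7.8] 50.8
posts [244. 284.] 1550 [0.5895 0.3585 0.05  ] [595.7 350.2] [ 23.8 154.7] 7.0
slab [135. 177.] 47 [0.4752 0.2033 0.0256] [475.3 203.1] [22.4  2.5] 5.6
slab [240. 228.] 7737 [0.5292 0.3433 0.0132] [539.4 339.7] [ 93.6 204.4] 8.2
plate [ 83. 224.] 2983 [0.5689 0.1034 0.0052] [572.3  91.9] [ 67.9 197.4] 5.0
plate [ 88. 272.] 165 [0.653  0.1075 0.006 ] [653. 103.] [131.1   3.5] 89.3
handle [ 48. 183.] 12 [0.5017 0.063  0.0287] [501.8  63.3] [3.1 2. ] 5.9
handle [ 80. 189.] 18 [0.5026 0.1217 0.0288] [502.5 121.9] [4.8 2. ] 12.6
handle [120. 196.] 16 [0.5028 0.1824 0.0279] [502.9 182.5] [4.4 1.6] 9.8
handle [ 69. 230.] 342 [0.57   0.0948 0.0281] [571.4  92.6] [14.5 63.6] 5.8
seated [235. 237.] 577 [0.5333 0.3383 0.0313] [536.6 338.5] [63.3 17.7] 9.3
seated [226. 274.] 158 [0.5888 0.3332 0.0319] [588.4 334.5] [ 2.6 69.3] 8.2
```

View pics/w1c.png

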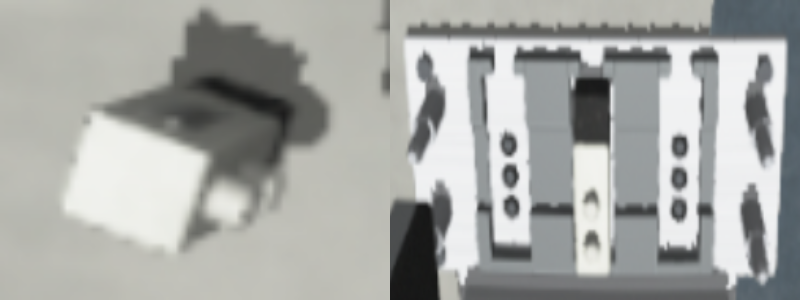

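The crop shows the standing valve's ports facing the lower right, which is about world +y (76°). Depth gives these poses:

| Thing | Position (mm) | Yaw |
|---|---|---|
| Manifold | about (537, 338.7) | 8.8° |
| Flat valve | (404.8, 360) | coil at about 177° |

I'll take the flat valve first.

Call:
{"op": "move_arm", "data": {"jaw": [5,5,5,5,5,5,5,5,5,5,5,5], "dp": [[1.2,0.5,1.5],[1.2,0.5,3],[1.06,0.42,3.5],[0,0,3.5],[0,0,3],[0,0,2],[0,0,0],[0,0,0],[0,0,0],[0,0,0],[0,0,0],[0,0,0]], "turn": [[0,0,0],[0,0,0],[0,0,0],[0,0,0.1],[0,0,0.1],[0,0,0],[0,0,0],[0,0,0],[0,0,0],[0,0,0],[0,0,0],[0,0,0]]}}

```text
time_s: 3.8
position: [0.4052, 0.3604, 0.0603]
tool_rot: [[-0.999, 0.049, 0.002], [0.049, 0.999, 0.001], [-0.002, 0.001, -1.0]]
ft_force: [-0.7, 0.3, -0.3]
grip_width: 0.0498
gripper_force: 0.0
```

```bash
python3 - <<'E'
from h import *
s=observe();p,d=cams.get_image('wrist');W=cloud(d,s)
R=np.array(s['tool_rot']);print(s['position'].round(4) if hasattr(s['position'],'round') else s['position'],np.degrees(np.arctan2(R[1,0],R[0,0])))
for n,a in dict(flat=(.017,.026,(.34,.45),(.32,.4)),ports=(.0265,.033,(.34,.45),(.32,.4))).items():
    for b in blobs(W,d,*a): print(n,*b)
print(s['grip_width'])
E
```

```text
[0.4052 0.3604 0.0603] 177.21048064332282
flat [256. 211.] 2220 [0.4007 0.36   0.0213] [404.8 359.8] [18.4 64.1] 88.4
ports [257. 227.] 124 [0.4084 0.3599 0.0288] [408.7 359.8] [7.1 8.2] 87.4
ports [257. 249.] 115 [0.4242 0.3595 0.0286] [424.4 359.4] [8.  7.8] 13.7
0.04979713722416596
```

Call:
{"op": "move_arm", "data": {"jaw": [5,5,5,1,1,1,1,1,1,1,1,1], "dp": [[0,-0.06,3],[0,0,2.4],[0,0,0],[0,0,0],[0,0,0],[0,0,0],[0,0,0],[0,0,0],[0,0,0],[0,0,0],[0,0,-2],[0,0,-3]], "turn": [[0,0,-0.015],[0,0,0],[0,0,0],[0,0,0],[0,0,0],[0,0,0],[0,0,0],[0,0,0],[0,0,0],[0,0,0],[0,0,0],[0,0,0]], "force": 50}}

```text
time_s: 4.85
position: [0.4037, 0.359, 0.0547]
tool_rot: [[-0.999, 0.034, -0.004], [0.034, 0.999, -0.002], [0.004, -0.002, -1.0]]
ft_force: [0.2, -0.1, -0.9]
grip_width: 0.0172
gripper_force: 49.0
```

Call:
{"op": "move_arm", "data": {"jaw": [1,1,1,1,1,1,1,1,1,1,1], "dp": [[0,0,-2.5],[0,0,-1.5],[-3,0.7,0],[-3.2,0.75,0],[-3.2,0.75,0],[-3.1,0.75,0],[0,0,0],[0,0,0],[0,0,0],[0,0,0],[0,0,0]], "turn": [[0,0,0],[0,0,0],[0,0,0],[0,0,0],[0,0,0],[0,0,0],[0,0,-0.1],[0,0,-0.088],[0,0,0],[0,0,0],[0,0,0]]}}

```text
time_s: 5.77
position: [0.5305, 0.3849, 0.0958]
tool_rot: [[-0.988, -0.151, 0.0], [-0.151, 0.988, 0.0], [-0.0, 0.0, -1.0]]
ft_force: [0.1, -0.3, -0.1]
grip_width: 0.0169
gripper_force: 49.0
```

```bash
python3 - <<'E'
from h import *
s=observe();p,d=cams.get_image('wrist');W=cloud(d,s);np.savez('pics/w2.npz',W=W,d=d)
cv2.imwrite('pics/w2.png',cv2.resize(p[:,:,::-1],(800,600)))
R=np.array(s['tool_rot']);print(s['position'],np.degrees(np.arctan2(R[1,0],R[0,0])))
for n,a in dict(posts=(.047,.058,(.45,.575),(.2,.46)),held=(.085,.13,(.46,.58),(.36,.41)),slab=(.006,.0155,(.46,.575),(.2,.46)),seated=(.028,.036,(.48,.6),(.3,.37)),wall=(.016,.0215,(.45,.6),(.24,.44))).items():
    for b in blobs(W,d,*a,mn=10): print(n,*b)
E
```

```text
[0.53047262 0.38492036 0.09584649] -171.2980122916624
posts [316. 186.] 116 [0.5036 0.4201 0.0518] [503.9 420.3] [6.5 7.9] 44.1
posts [ 81. 187.] 96 [0.5298 0.2527 0.0513] [529.9 252. ] [7.8 6.1] 55.0
posts [ 90. 235.] 89 [0.5687 0.2585 0.0511] [569.  257.8] [7.  6.7] 87.7
posts [313. 239.] 108 [0.5426 0.4265 0.0514] [543.  426.7] [6. 8.] 25.4
held [255. 247.] 6006 [0.5234 0.382  0.1119] [529.2 381.2] [41.3 65.7] 76.8
slab [211. 184.] 12212 [0.5265 0.3442 0.0107] [537.2 339.2] [ 89.5 204.4] 8.4
seated [197. 200.] 1743 [0.5334 0.3397 0.0313] [536.9 339.7] [64.8 18.5] 8.1
seated [176. 262.] 296 [0.5899 0.3262 0.032 ] [590.  325.8] [ 2.5 51.7] 8.6
wall [227. 163.] 1103 [0.5048 0.3577 0.0189] [506.2 357.7] [24.7 34.1] 8.3
wall [275. 162.] 385 [0.4987 0.3938 0.0189] [500.4 392.4] [23.3 13.7] 8.8
wall [169. 164.] 992 [0.5117 0.3126 0.019 ] [512.9 312.4] [24.3 35.2] 8.7
wall [126. 165.] 334 [0.5172 0.2762 0.0188] [518.7 276.7] [24.7 13.8] 2.8
wall [205. 170.] 82 [0.5128 0.3415 0.0186] [516.3 343.7] [34.5 13.8] 35.5
wall [305. 170.] 27 [0.501  0.4178 0.0185] [501.2 418.1] [ 3.2 10.1] 45.2
wall [103. 175.] 47 [0.5284 0.2551 0.0189] [528.8 254. ] [12.2  5.9] 35.1
wall [211. 212.] 15 [0.5461 0.3501 0.0187] [546.1 350.1] [11.2  0.3] 8.4
wall [110. 219.] 43 [0.5674 0.2609 0.0186] [567.3 260.1] [10.8  4.9] 48.0
wall [180. 231.] 1585 [0.5676 0.3247 0.0189] [567.7 325.4] [25.1 93.8] 8.8
wall [304. 218.] 32 [0.54   0.4247 0.019 ] [540.  425.6] [ 4.2 10.9] 22.4
wall [277. 225.] 100 [0.5492 0.4041 0.0189] [549.7 404.2] [12.1  5. ] 10.4
wall [212. 227.] 16 [0.5594 0.352  0.0179] [559.  351.9] [12.6  0.3] 8.4
wall [166. 254.] 260 [0.5919 0.3136 0.0188] [592.1 311.7] [ 2.3 78.9] 9.3
```

View pics/w2.png

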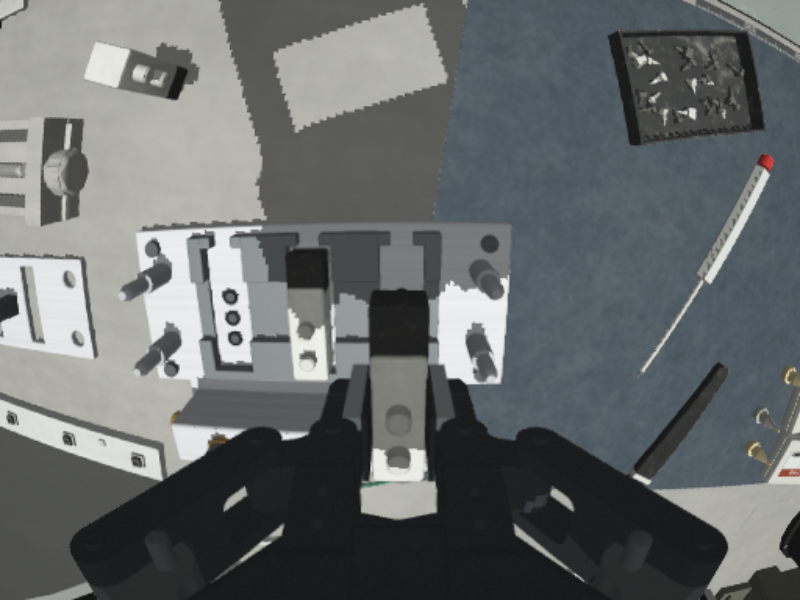

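```bash
python3 - <<'E'
from h import *
z=np.load('pics/w2.npz');W,d=z['W'],z['d']
for n,a in dict(top=(.1095,.1135,(.46,.58),(.36,.41)),ports=(.1155,.122,(.46,.58),(.372,.395))).items():
    for b in blobs(W,d,*a,mn=10): print(n,*b)
m=(d>0)&(W[...,2]>.10)&(W[...,2]<.115)&(abs(W[...,1]-.38)<.03)&(W[...,0]<.512)
p=W[m];print(p[:,:2].min(0),p[:,:2].max(0),np.median(p[:,2]));print(cv2.minAreaRect((p[:,:2]*1000).astype(np.float32)))
E
```

```text
top [254. 207.] 11 [0.5033 0.3784 0.1098] [503.4 378.2] [1.8 2.8] 12.7
top [255. 263.] 2346 [0.5329 0.3835 0.1108] [536.3 386.7] [49.8 29.6] 17.7
top [216. 251.] 50 [0.528  0.3635 0.1113] [528.  363.5] [1.3 5.9] 10.3
top [294. 251.] 47 [0.5223 0.401  0.1113] [522.1 401.1] [1.  5.5] 10.1
ports [277. 256.] 118 [0.522  0.3921 0.1189] [527.3 393.8] [17.9  5.1] 9.4
ports [235. 252.] 24 [0.5231 0.3728 0.1186] [523.7 373.1] [4.4 1. ] 24.2
ports [237. 270.] 24 [0.5324 0.375  0.1196] [532.5 375. ] [11.7  0.1] 8.1
ports [254. 271.] 209 [0.5327 0.3833 0.1174] [533.3 383.4] [8.2 8.2] 53.5
ports [255. 297.] 171 [0.5484 0.3858 0.1174] [549.  385.9] [8.1 7.7] 76.5
[0.49658806 0.36937095] [0.51199474 0.38908901] 0.10865274529345692
((505.416748046875, 379.3487548828125), (15.771597862243652, 18.22610092163086), 8.120848655700684)
```

The held valve shows at (529.4,382.9) and the pocket centre at (529.9,384.8). The finger midline has the same −1.8 mm offset, so this looks like a camera bias. I'll shift by the relative difference, go lower and check.

Call:
{"op": "move_arm", "data": {"jaw": [1,1,1,1,1,1], "dp": [[-0.08,0.18,2],[0,0,2.5],[0,0,0.7],[0,0,0],[0,0,0],[0,0,0]], "turn": [[0,0,0],[0,0,0],[0,0,0],[0,0,0],[0,0,0],[0,0,0]]}}

```text
time_s: 6.32
position: [0.5318, 0.3871, 0.0449]
tool_rot: [[-0.988, -0.153, 0.002], [-0.153, 0.988, 0.001], [-0.002, 0.001, -1.0]]
ft_force: [0.2, -0.2, -0.8]
grip_width: 0.017
gripper_force: 49.0
```

```bash
python3 - <<'E'
from h import *
s=observe();p,d=cams.get_image('wrist');W=cloud(d,s);np.savez('pics/w3.npz',W=W,d=d)
cv2.imwrite('pics/w3.png',cv2.resize(p[120:300,150:390,::-1],(800,600),interpolation=cv2.INTER_CUBIC))
R=np.array(s['tool_rot']);P=s['position'];print(P,np.degrees(np.arctan2(R[1,0],R[0,0])))
z=P[2]
M=np.array([.5369,.3393]);e=np.array([[.988,.153],[-.153,.988]])
def mf(a): return ((np.array(a)[:2]/1000-M)@e.T*1000).round(1)
for n,a in dict(ports=(z+.0185,z+.025,(.46,.58),(.372,.395)),coil=(z+.011,z+.018,(.46,.514),(.36,.41)),posts=(.047,.058,(.45,.575),(.2,.46)),seated=(.028,.036,(.48,.6),(.3,.37)),wall=(.016,.0215,(.45,.55),(.24,.44))).items():
    for b in blobs(W,d,*a,mn=30): print(n,b[0],b[1],b[2],b[3],b[4],b[5],'MF',mf(b[3]))
E
```

```text
[0.53183965 0.38710404 0.04487005] -171.18138975072833
ports [275. 254.] 70 [0.5231 0.3934 0.0666] [526.2 393.1] [ 2.8 12.5] 85.7 MF [-2.3 54.8]
ports [233. 250.] 58 [0.5242 0.3739 0.0665] [525.2 373.9] [3.9 3.2] 7.8 MF [-6.3 36. ]
ports [254. 270.] 226 [0.5338 0.3854 0.0662] [534.6 385.4] [8.5 8. ] 19.3 MF [ 4.8 45.9]
ports [255. 296.] 190 [0.5496 0.388  0.0661] [550.4 388. ] [8.  7.7] 8.7 MF [20.8 46.1]
coil [255. 210.] 1178 [0.5063 0.3816 0.0577] [507.1 381.6] [16.1 18. ] 8.0 MF [-23.   46.4]
posts [255. 207.] 1091 [0.5054 0.3813 0.0562] [507.7 381.5] [17.7 18.2] 9.3 MF [-22.4  46.2]
posts [ 38. 208.] 147 [0.5296 0.253  0.0513] [530.  252.1] [7.3 7.1] 86.4 MF [-20.2 -85.1]
posts [333. 211.] 200 [0.5033 0.4202 0.0516] [503.6 420.9] [6.6 7.8] 25.8 MF [-20.4  85.7]
posts [230. 237.] 90 [0.5241 0.3716 0.0535] [524.  371.7] [1.2 6.3] 13.0 MF [-7.8 34. ]
posts [279. 237.] 100 [0.5204 0.3958 0.0538] [520.3 395.6] [1.6 6.1] 8.6 MF [-7.8 58.2]
posts [218. 245.] 71 [0.5292 0.366  0.0548] [529.3 365.7] [1.2 6.3] 13.3 MF [-3.5 27.2]
posts [292. 245.] 66 [0.5235 0.4029 0.0547] [523.6 403. ] [1
[... 327 characters left out ...]
0.3577 0.0189] [506.2 357.6] [24.8 34.3] 8.1 MF [-27.5  22.8]
wall [278. 177.] 626 [0.4985 0.3938 0.0189] [500.6 392.7] [24.5 13. ] 10.7 MF [-27.7  58.3]
wall [143. 178.] 1465 [0.5112 0.3126 0.019 ] [512.9 312.6] [24.6 34.6] 8.2 MF [-27.8 -22.7]
wall [ 93. 179.] 472 [0.517  0.2763 0.0187] [518.2 277.6] [24.5 15.1] 10.9 MF [-27.9 -58.1]
wall [189. 196.] 195 [0.5191 0.3429 0.0189] [524.2 345.5] [49.8 16. ] 28.7 MF [-11.6   8.1]
wall [317. 187.] 55 [0.5009 0.4181 0.0188] [501.8 419. ] [ 5.6 12.2] 38.2 MF [-22.5  84.1]
wall [ 68. 191.] 75 [0.5285 0.2553 0.0189] [528.8 254.9] [11.6  5.5] 26.5 MF [-20.9 -82.1]
wall [313. 246.] 63 [0.54   0.4247 0.0187] [540.7 425.6] [ 5.5 11.5] 29.4 MF [17.  84.7]
```

View pics/w3.png

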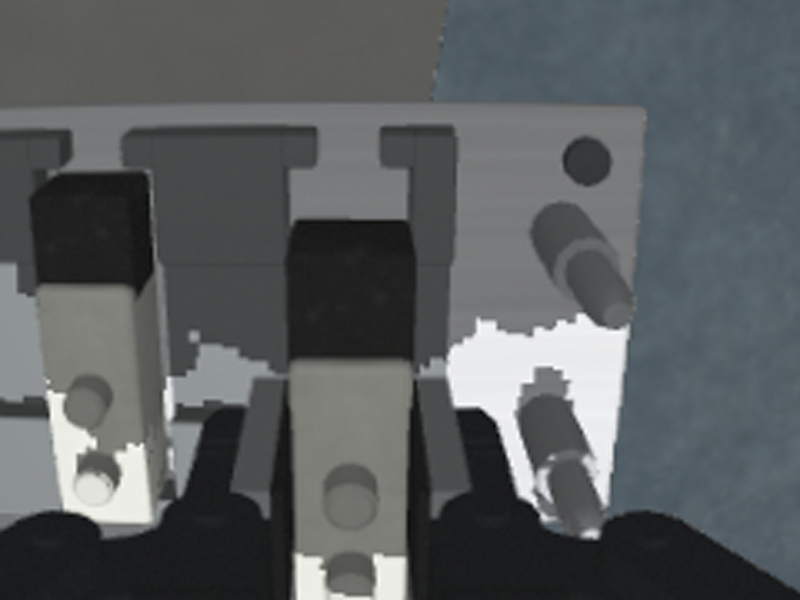

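The picture shows the coil end centred over the slot: lips at columns 317 and 380, coil at 289–415. The valve sits about 1 mm too far along +x, so I'll fix that and lower it.

Call:
{"op": "move_arm", "data": {"jaw": [1,1,1,1,1,1,1,1], "dp": [[0.1,0,1],[0,0,0.6],[0,0,0.3],[0,0,0.3],[0,0,0.3],[0,0,0.3],[0,0,0],[0,0,0]], "turn": [[0,0,0],[0,0,0],[0,0,0],[0,0,0],[0,0,0],[0,0,0],[0,0,0],[0,0,0]]}}

```text
time_s: 7.03
position: [0.5303, 0.3867, 0.017]
tool_rot: [[-0.988, -0.154, 0.001], [-0.154, 0.988, 0.0], [-0.001, 0.0, -1.0]]
ft_force: [-4.7, -1.3, 11.3]
grip_width: 0.0172
gripper_force: 50.7
```

Call:
{"op": "move_arm", "data": {"jaw": [1,2.8,2.8,2.8,2.8,2.8,2.8,2.8], "dp": [[0,0,0],[0,0,0],[0,0,0],[0,0,0],[0,0,-1.5],[0,0,-3],[0,0,-3],[0,0,0]], "turn": [[0,0,0],[0,0,0],[0,0,0],[0,0,0],[0,0,0],[0,0,0],[0,0,0],[0,0,0]]}}

```text
time_s: 7.7
position: [0.5325, 0.3878, 0.0962]
tool_rot: [[-0.988, -0.154, 0.009], [-0.154, 0.988, 0.004], [-0.009, 0.003, -1.0]]
ft_force: [1.9, -0.1, 0.5]
grip_width: 0.0279
gripper_force: 0.0
```

```bash
python3 - <<'E'
from h import *
s=observe();p,d=cams.get_image('wrist');W=cloud(d,s)
P=s['position'];print(P,s['q'])
M=np.array([.5369,.3393]);e=np.array([[.988,.153],[-.153,.988]])
def mf(a): return ((np.array(a)[:2]/1000-M)@e.T*1000).round(1)
for n,a in dict(valves=(.026,.0355,(.48,.576),(.3,.41)),ports=(.036,.042,(.48,.576),(.3,.41)),posts=(.047,.058,(.45,.575),(.2,.46)),stand=(.058,.07,(.38,.46),(.2,.28))).items():
    for b in blobs(W,d,*a,mn=30): print(n,b[1],b[2],b[3],b[4],b[5],'MF',mf(b[3]))
E
```

```text
[0.53252195 0.38783464 0.09619891] [ 2.57909594e+01  3.87863301e+01  6.70973996e+01  1.61842689e-03
  7.35481577e+01 -7.30519558e+01]
valves 1785 [0.5329 0.3397 0.0312] [536.6 339.5] [64.1 18.5] 8.7 MF [-0.3  0.2]
valves 1800 [0.5255 0.3838 0.0312] [529.1 384.3] [63.4 18.4] 8.5 MF [-0.8 45.7]
ports 102 [0.5331 0.3851 0.0386] [533.7 385. ] [8.1 7.2] 8.2 MF [ 3.8 45.6]
ports 90 [0.5403 0.3401 0.0385] [540.4 340.1] [7.3 8. ] 10.6 MF [3.6 0.3]
ports 85 [0.556  0.3426 0.0385] [556.1 342.5] [8.1 7.1] 17.1 MF [19.5  0.2]
ports 98 [0.549  0.3874 0.0387] [549.6 387.5] [8.3 7.4] 8.8 MF [19.9 45.7]
posts 105 [0.5035 0.4203 0.0519] [504.  421.1] [7.  7.3] 68.3 MF [-20.   85.9]
posts 92 [0.5297 0.2528 0.0516] [529.9 252.2] [7.1 6. ] 76.0 MF [-20.2 -85. ]
posts 82 [0.5689 0.2585 0.0513] [569.3 258. ] [6.8 6.7] 0.8 MF [ 19.6 -85.3]
posts 112 [0.5426 0.4263 0.0516] [543.1 426.4] [7.  7.4] 69.1 MF [19.5 85.1]
stand 719 [0.4258 0.2437 0.0634] [425.2 241. ] [25.3 18.3] 75.4 MF [-125.4  -80. ]
```

The flat valve is seated at the same height as the pattern valve. Now for the standing valve: turn to ψ≈76° above it.

Call:
{"op": "move_arm", "data": {"jaw": [4,4,4,4,4,4,4,4,4,4,4,4], "dp": [[0,0,-2.5],[3.1,-2.25,-2.5],[3.1,-2.25,-2.5],[3.1,-2.25,-2.5],[3.0,-2.25,0],[0,0,0],[0,0,0],[0,0,0],[0,0,0],[0,0,0],[0,0,0],[0,0,0]], "turn": [[0,0,0],[0,0,0],[0,0,0],[0,0,0],[0,0,0],[0,0,0.123],[0,0,0.123],[0,0,0.123],[0,0,0.123],[0,0,0.123],[0,0,0.123],[0,0,0.123]]}}

```text
time_s: 8.75
position: [0.4295, 0.2859, 0.1826]
tool_rot: [[-0.756, 0.654, -0.002], [0.654, 0.756, -0.001], [0.001, -0.002, -1.0]]
ft_force: [-0.2, 0.3, 0.2]
grip_width: 0.0403
gripper_force: 0.0
```

Call:
{"op": "move_arm", "data": {"jaw": [4,4,4,4,4,4,4,4,4,4,4,4], "dp": [[0,0,0],[0,0,0],[0,0,0],[0,0,0],[0,0,0],[0,0,0],[0,0,0],[0,0,0],[0,0,0],[0,0,0],[0,0,0],[0,0,0]], "turn": [[0,0,0.123],[0,0,0.123],[0,0,0.123],[0,0,0.123],[0,0,0.123],[0,0,0.123],[0,0,0.123],[0,0,0.123],[0,0,0.123],[0,0,0],[0,0,0],[0,0,0]]}}

```text
time_s: 9.75
position: [0.4296, 0.2859, 0.1832]
tool_rot: [[0.237, 0.971, -0.001], [0.971, -0.237, -0.0], [-0.0, -0.001, -1.0]]
ft_force: [-0.1, -0.6, 0.1]
grip_width: 0.0402
gripper_force: 0.0
```

```bash
cat >> h.py <<'E'
def snap(f=None,**bands):
    s=observe();p,d=cams.get_image('wrist');W=cloud(d,s);R=np.array(s['tool_rot'])
    print(s['time_s'],s['position'].round(4),R.round(3).tolist(),'psi',np.degrees(np.arctan2(R[1,0],R[0,0])).round(2),'q',np.round(s['q'],1),s['grip_width'])
    if f: cv2.imwrite(f,cv2.resize(p[:,:,::-1],(800,600)))
    for n,a in bands.items():
        for b in blobs(W,d,*a,mn=30): print(n,*b)
    return s,W,d
E
python3 - <<'E'
from h import *
snap(stand=(.058,.07,(.38,.47),(.2,.28)),low=(.04,.057,(.38,.47),(.2,.28)),posts=(.047,.058,(.45,.6),(.2,.46)),seated=(.026,.0355,(.48,.576),(.3,.41)))
E
```

```text
9.75 [0.4296 0.2859 0.1832] [[0.237, 0.971, -0.001], [0.971, -0.237, -0.0], [-0.0, -0.001, -1.0]] psi 76.28 q [20.5 20.9 84.3 -0.  74.9 34.2] 0.04023139182752192
stand [259. 228.] 405 [0.4253 0.243  0.0636] [424.9 242. ] [21.  17.6] 76.8
low [259. 212.] 136 [0.4281 0.2538 0.0515] [426.7 253.7] [10.9 18.7] 89.2
posts [335.  14.] 56 [0.5428 0.4265 0.0514] [543.1 426.7] [5.7 7.4] 31.3
posts [394.  69.] 1892 [0.5904 0.3646 0.0519] [594.5 348.4] [ 24.2 150.2] 5.7
posts [297.  26.] 57 [0.5036 0.4201 0.0515] [503.9 420.4] [6.9 7.3] 31.2
posts [392. 176.] 53 [0.5689 0.2583 0.0515] [569.3 257.9] [7.4 6.4] 35.6
posts [357. 190.] 54 [0.5296 0.2523 0.0514] [530.2 251.7] [6.7 7.2] 83.0
seated [325.  61.] 1004 [0.5265 0.384  0.0313] [529.5 384.5] [64.9 18.6] 8.7
seated [341. 103.] 967 [0.5339 0.3392 0.0313] [537.3 339.2] [64.9 18.9] 8.9
```

The measurements agree from both orientations, so the world measurements are good and the finger midline sits about 1.8 mm toward tool −y. Next is the pre-tilt of −45°.

Call:
{"op": "move_arm", "data": {"jaw": [4,4,4,4,4,4,4,4,4,4,4], "dp": [[0,0,0],[0,0,0],[0,0,0],[0,0,0],[0,0,0],[0,0,0],[0,0,0],[3.4,0.4,0],[3.5,0.36,0],[0,0,0],[0,0,0]], "turn": [[0,-0.112,0],[0,-0.112,0],[0,-0.112,0],[0,-0.112,0],[0,-0.112,0],[0,-0.112,0],[0,-0.112,0],[0,0,0],[0,0,0],[0,0,0],[0,0,0]]}}

```text
time_s: 10.72
position: [0.4487, 0.3319, 0.1331]
tool_rot: [[0.166, 0.971, -0.171], [0.686, -0.239, -0.687], [-0.708, -0.003, -0.706]]
ft_force: [-0.3, 0.3, 1.0]
grip_width: 0.0398
gripper_force: 0.0
```

```bash
python3 - <<'E'
from h import *
s,W,d=snap('pics/w4.png',stand=(.058,.07,(.38,.47),(.2,.28)))
z=np.array([.4264,.2406,.040]);print(shift(s,z))
E
```

```text
10.7167 [0.4487 0.3319 0.1331] [[0.166, 0.971, -0.171], [0.686, -0.239, -0.687], [-0.708, -0.003, -0.706]] psi 76.38 q [ 36.4  45.9  58.9 -28.8 110.3  48.6] 0.03981968999729971
stand [252. 202.] 308 [0.4262 0.246  0.0629] [425.1 242.9] [22.2 17.6] 77.1
[-0.03916412  0.04723132 13.22847862]
```

View pics/w4.png

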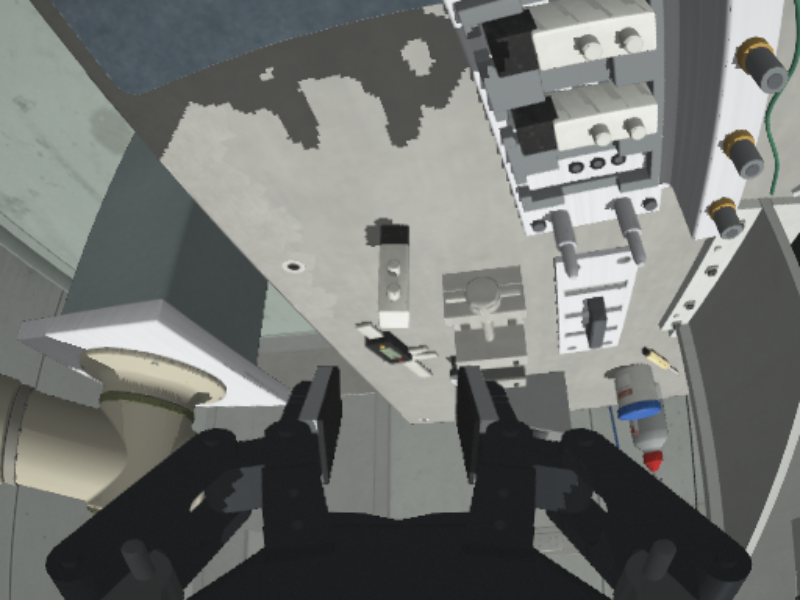

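The picture shows the standing valve at (394,275), ports toward the camera, coil at the bench and the fingers lined up with it. Advance along the tool axis and grip.

Call:
{"op": "move_arm", "data": {"jaw": [4,4,4,4,4,4,1,1,1,1,1,1], "dp": [[0,0,3],[0,0,4],[0,0,3.5],[0,0,2.7],[0,0,0],[0,0,0],[0,0,0],[0,0,0],[0,0,0],[0,0,0],[0,0,0],[0,0,0]], "turn": [[0,0,0],[0,0,0],[0,0,0],[0,0,0],[0,0,0],[0,0,0],[0,0,0],[0,0,0],[0,0,0],[0,0,0],[0,0,0],[0,0,0]], "force": 50}}

```text
time_s: 11.77
position: [0.4274, 0.242, 0.043]
tool_rot: [[0.172, 0.971, -0.167], [0.688, -0.24, -0.685], [-0.705, 0.003, -0.709]]
ft_force: [0.5, 2.1, 8.4]
grip_width: 0.017
gripper_force: 50.1
```

Call:
{"op": "move_arm", "data": {"jaw": [1,1,1,1,1,1,1,1,1,1,1,1], "dp": [[-0.7,0,-0.7],[-1.2,0,-3.2],[-0.5,0,-3.1],[0,0,0],[0,0,0],[0,0,0],[0,0,0],[0,0,0],[0,0,0],[0,0,0],[0,0,0],[0,0,0]], "turn": [[0,0,0],[0,0,0],[0,0,0],[0,0.112,0],[0,0.112,0],[0,0.112,0],[0,0.112,0],[0,0.112,0],[0,0.112,0],[0,0.112,0],[0,0.112,0],[0,0.112,0]]}}

```text
time_s: 12.77
position: [0.4347, 0.2729, 0.1097]
tool_rot: [[0.233, 0.971, 0.059], [0.945, -0.24, 0.221], [0.228, 0.004, -0.974]]
ft_force: [-0.2, 1.3, -1.0]
grip_width: 0.0167
gripper_force: 49.3
```

Call:
{"op": "move_arm", "data": {"jaw": [1,1,1,1,1,1,1,1,1], "dp": [[0,0,0],[0,0,0],[0,0,0],[0,0,0],[0,0,0],[0,0,0],[0,0,0],[0,0,0],[0,0,0]], "turn": [[0,0.112,0],[0,0.112,0],[0,0.112,0],[0,0.112,0],[0,0.112,0],[0,0,0],[0,0,0],[0,0,0],[0,0,0]]}}

```text
time_s: 13.52
position: [0.434, 0.2734, 0.1084]
tool_rot: [[0.172, 0.971, 0.164], [0.7, -0.238, 0.674], [0.693, -0.0, -0.721]]
ft_force: [-0.6, -0.0, -0.8]
grip_width: 0.0171
gripper_force: 49.2
```

```bash
python3 - <<'E'
from h import *
s,W,d=snap('pics/w5.png')
E
```

```text
13.5167 [0.434  0.2734 0.1084] [[0.172, 0.971, 0.164], [0.7, -0.238, 0.674], [0.693, -0.0, -0.721]] psi 76.23 q [ -2.6  24.3 112.4  59.7  52.  -31.2] 0.01706160189245015
```

View pics/w5.png

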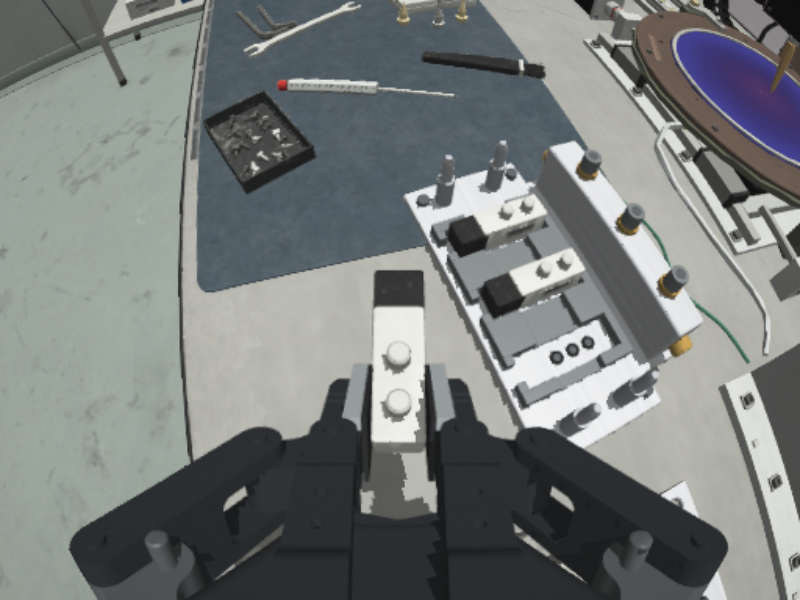

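The picture shows the valve lying level in the grip with ports up and coil forward. I'll measure its height before setting it down.

```bash
python3 - <<'E'
from h import *
s=observe();p,d=cams.get_image('wrist');W=cloud(d,s)
u0=lambda c,r:W[int(r*.64)-3:int(r*.64)+4,int(c*.64)-3:int(c*.64)+4].reshape(-1,3).mean(0).round(4)
for n,c in dict(coilfar=(400,280),coilnear=(400,300),body1=(400,322),body2=(383,380),body3=(400,430),port1=(399,350),port2=(398,397)).items(): print(n,u0(*c))
E
```

```text
coilfar [0.4452 0.3089 0.1162]
coilnear [0.4432 0.3008 0.1164]
body1 [0.4409 0.2915 0.1186]
body2 [0.4306 0.2727 0.1192]
body3 [0.4317 0.2543 0.1251]
port1 [0.4373 0.2791 0.1258]
port2 [0.433  0.2635 0.129 ]
```

Call:
{"op": "move_arm", "data": {"jaw": [1,1,1,1,1,1,1,1,1], "dp": [[2.15,-1,2.05],[2.15,-1,2.05],[-2,0,2.1],[-2,0,2.1],[-1.4,0,1.5],[-0.7,0,0.75],[0,0,0],[0,0,0],[0,0,0]], "turn": [[0,0,0],[0,0,0],[0,0,0],[0,0,0],[0,0,0],[0,0,0],[0,0,0],[0,0,0],[0,0,0]]}}

```text
time_s: 14.37
position: [0.429, 0.3365, 0.0202]
tool_rot: [[0.172, 0.971, 0.165], [0.698, -0.239, 0.675], [0.695, -0.001, -0.719]]
ft_force: [0.2, 0.1, -0.6]
grip_width: 0.0173
gripper_force: 49.3
```

Call:
{"op": "move_arm", "data": {"jaw": [1,1,1,1,1], "dp": [[-0.2,0,0.2],[-0.15,0,0.15],[-0.1,0,0.1],[-0.05,0,0.05],[0,0,0]], "turn": [[0,0,0],[0,0,0],[0,0,0],[0,0,0],[0,0,0]]}}

```text
time_s: 14.78
position: [0.4287, 0.336, 0.0122]
tool_rot: [[0.173, 0.971, 0.165], [0.698, -0.239, 0.675], [0.694, -0.002, -0.72]]
ft_force: [0.7, -0.7, 0.2]
grip_width: 0.0167
gripper_force: 49.3
```

Call:
{"op": "move_arm", "data": {"jaw": [1,1,1,4,4,4,4,4,4,4,4,4], "dp": [[-0.07,0,0.07],[-0.07,0,0.07],[0,0,0],[0,0,0],[0,0,0],[0,0,0],[0,0,-3],[0,0,-4],[0,0,-4],[-1.5,0,-4],[-1.5,0,-4],[0,0,0]], "turn": [[0,0,0],[0,0,0],[0,0,0],[0,0,0],[0,0,0],[0,0,0],[0,0,0],[0,0,0],[0,0,0],[0,0,0],[0,0,0],[0,0,0]]}}

```text
time_s: 15.78
position: [0.394, 0.1836, 0.1272]
tool_rot: [[0.176, 0.969, 0.173], [0.699, -0.247, 0.672], [0.694, 0.003, -0.72]]
ft_force: [0.3, 1.5, 0.3]
grip_width: 0.0399
gripper_force: 0.0
```

```bash
python3 - <<'E'
from h import *
s,W,d=snap(top=(.017,.0255,(.35,.48),(.28,.42)),ports=(.0265,.033,(.35,.48),(.28,.42)))
print(shift(s,[.43,.33,.13]))
E
```

```text
15.7833 [0.394  0.1836 0.1272] [[0.176, 0.969, 0.173], [0.699, -0.247, 0.672], [0.694, 0.003, -0.72]] psi 75.88 q [-17.9  18.2 119.2  53.1  59.9 -38.8] 0.039908388501447005
top [251. 131.] 632 [0.4319 0.3416 0.0213] [432.7 344.2] [63.9 17.8] 76.7
ports [251. 127.] 40 [0.4316 0.3402 0.0284] [431.5 340.1] [7.1 7.8] 79.0
ports [251. 138.] 41 [0.428  0.3251 0.0287] [427.8 325.1] [7.1 7.6] 68.9
[11.05820964 -0.12578926 10.25447064]
```

Call:
{"op": "move_arm", "data": {"jaw": [5,5,5,5,5,5,5,5,5,5,5,5], "dp": [[0,0,0],[0,0,0],[0,0,0],[0,0,0],[0,0,0],[0,0,0],[0,0,0],[4,0,1.5],[4.1,0,1.5],[4.1,0,1.5],[4.1,0.07,1.5],[0,0,0]], "turn": [[0,-0.11,0],[0,-0.11,0],[0,-0.11,0],[0,-0.11,0],[0,-0.11,0],[0,-0.11,0],[0,-0.11,0],[0,0,0],[0,0,0],[0,0,0],[0,0,0],[0,0,0]]}}

```text
time_s: 16.83
position: [0.4293, 0.3463, 0.0634]
tool_rot: [[0.233, 0.972, -0.006], [0.972, -0.233, -0.001], [-0.003, -0.005, -1.0]]
ft_force: [-1.5, -0.6, -0.3]
grip_width: 0.0503
gripper_force: 0.0
```

```bash
python3 - <<'E'
from h import *
s,W,d=snap(top=(.017,.0255,(.35,.48),(.28,.42)),ports=(.0265,.033,(.35,.48),(.28,.42)))
print(shift(s,[.4343,.3436,.0065]))
E
```

```text
16.8333 [0.4293 0.3463 0.0634] [[0.233, 0.972, -0.006], [0.972, -0.233, -0.001], [-0.003, -0.005, -1.0]] psi 76.5 q [26.6 32.3 87.5  0.1 60.6 40. ] 0.05025249857206649
top [258. 210.] 2146 [0.4339 0.3494 0.0213] [433.1 345.3] [64.2 17.9] 75.9
ports [258. 226.] 122 [0.4319 0.3418 0.0286] [432.  341.5] [8.1 7.7] 50.2
ports [258. 248.] 113 [0.4282 0.3266 0.0286] [428.  326.1] [8.4 7.5] 77.1
[-0.13084651  0.57626114  5.68317337]
```

Call:
{"op": "move_arm", "data": {"jaw": [5,5,5,5,1,1,1,1,1,1,1,1], "dp": [[0,0.58,2],[0,0,2.5],[0,0,1.2],[0,0,0],[0,0,0],[0,0,0],[0,0,0],[0,0,0],[0,0,0],[0,0,-2],[0,0,-3.5],[0,0,-3.5]], "turn": [[0,0,0],[0,0,0],[0,0,0],[0,0,0],[0,0,0],[0,0,0],[0,0,0],[0,0,0],[0,0,0],[0,0,0],[0,0,0],[0,0,0]], "force": 50}}

```text
time_s: 17.88
position: [0.4357, 0.3387, 0.1012]
tool_rot: [[0.239, 0.971, -0.004], [0.971, -0.239, -0.003], [-0.004, -0.003, -1.0]]
ft_force: [0.5, 1.0, -1.2]
grip_width: 0.0169
gripper_force: 50.0
```

Call:
{"op": "move_arm", "data": {"jaw": [1,1,1,1,1,1,1,1,1,1,1,1], "dp": [[-0.5,3.8,0],[-0.6,3.9,0],[-0.6,3.85,0],[0,0,0],[0,0,0],[0,0,0],[0,0,0],[0,0,0],[0,0,0],[0,0,0],[0,0,0],[0,0,0]], "turn": [[0,0,0],[0,0,0],[0,0,-0.123],[0,0,-0.123],[0,0,-0.123],[0,0,-0.123],[0,0,-0.123],[0,0,-0.123],[0,0,-0.123],[0,0,-0.123],[0,0,-0.123],[0,0,-0.123]]}}

```text
time_s: 18.88
position: [0.5442, 0.2949, 0.1005]
tool_rot: [[-0.839, 0.545, -0.002], [0.545, 0.839, -0.002], [0.001, -0.002, -1.0]]
ft_force: [-0.7, 1.3, -1.1]
grip_width: 0.0166
gripper_force: 50.0
```

Call:
{"op": "move_arm", "data": {"jaw": [1,1,1,1,1,1,1,1], "dp": [[0,0,0],[0,0,0],[0,0,0],[0,0,0],[0,0,0],[0,0,0],[0,0,0],[0,0,0]], "turn": [[0,0,-0.123],[0,0,-0.123],[0,0,-0.123],[0,0,-0.123],[0,0,-0.123],[0,0,-0.12],[0,0,0],[0,0,0]]}}

```text
time_s: 19.55
position: [0.5443, 0.2949, 0.1004]
tool_rot: [[-0.989, -0.149, -0.002], [-0.149, 0.989, -0.002], [0.002, -0.001, -1.0]]
ft_force: [-0.2, -0.3, -1.0]
grip_width: 0.0165
gripper_force: 50.0
```

```bash
cat >> h.py <<'E'
M=np.array([.5369,.3393]);e=np.array([[.988,.153],[-.153,.988]])
def mf(a): return ((np.array(a)[:2]/1000-M)@e.T*1000).round(1)
E
python3 - <<'E'
from h import *
s,W,d=snap();z=s['position'][2];x,y=s['position'][:2]
print('shift',shift(s,[.5436,.2957,z]))
for n,a in dict(ports=(z+.0185,z+.025,(x-.05,x+.05),(y-.012,y+.01)),coil=(z+.009,z+.018,(x-.05,x-.018),(y-.03,y+.03))).items():
    for b in blobs(W,d,*a,mn=30): print(n,b[1],b[2],b[4],b[5],'MF',mf(b[3]))
E
```

```text
19.55 [0.5443 0.2949 0.1004] [[-0.989, -0.149, -0.002], [-0.149, 0.989, -0.002], [0.002, -0.001, -1.0]] psi -171.46 q [ 17.5  35.2  73.6  -0.1  71.3 -81. ] 0.016454021748997107
shift [ 5.25347621e-02  9.11150925e-02 -2.30367664e-06]
ports 88 [0.5336 0.3021 0.1226] [3.9 7.4] 54.3 MF [ -8.2 -37.2]
coil 233 [0.5245 0.2913 0.1105] [17.2  5.3] 89.6 MF [-20.8 -46.5]
```

```bash
python3 - <<'E'
from h import *
s,W,d=snap();R=np.array(s['tool_rot']);L=((W-s['position'])@R)*1000
m=(d>0)&(abs(L[...,1]+1.8)<2)&(abs(L[...,0])<50)&(L[...,2]>-40)&(L[...,2]<30)
for a in range(-40,44,4):
    k=m&(abs(L[...,0]-a)<2)
    if k.any(): print(a,np.median(L[...,2][k]).round(1),end=' | ')
print()
for lo,hi in ((-18.2,-13.5),(-26,-18.5)):
  k=((d>0)&(L[...,2]>lo)&(L[...,2]<hi)&(abs(L[...,0])<50)&(abs(L[...,1]+1.8)<14)).astype(np.uint8)
  n,l,st,c=cv2.connectedComponentsWithStats(k)
  for i in range(1,n):
    if st[i,4]>40: q=L[l==i];print(lo,st[i,4],q.mean(0).round(1),q.min(0).round(1),q.max(0).round(1),cv2.minAreaRect(q[:,:2].astype(np.float32)))
E
```

```text
19.6 [0.5443 0.2949 0.1003] [[-0.989, -0.148, -0.002], [-0.148, 0.989, -0.002], [0.002, -0.001, -1.0]] psi -171.47 q [ 17.5  35.2  73.6  -0.1  71.3 -81. ] 0.0166943487751734
-24 -10.5 | -20 -16.4 | -16 -17.2 | -12 -15.5 | -8 -10.5 | -4 -15.9 | 0 -17.1 | 4 -15.8 | 8 -10.2 | 12 -10.3 | 16 -10.4 | 20 -9.8 | 24 -8.4 | 28 -8.3 | 32 -8.4 | 36 -6.2 | 
-18.2 71 [  9.  -12.5 -16.1] [  2.2 -15.7 -18.2] [ 10.5 -10.3 -13.9] ((7.375697135925293, -11.381579399108887), (4.366199970245361, 9.588186264038086), 55.21015930175781)
-18.2 81 [  7.9   8.4 -16. ] [ -2.8   6.4 -18.2] [ 10.7  12.2 -13.6] ((4.691726207733154, 6.996260166168213), (14.039290428161621, 5.475966930389404), 23.84981346130371)
-18.2 213 [  2.5  -1.9 -16.6] [ -2.4  -5.6 -18.2] [  5.6   1.8 -13.6] ((1.6330678462982178, -1.9334564208984375), (7.976147651672363, 7.393938064575195), 0.31587091088294983)
-18.2 203 [-13.4  -2.  -16.6] [-18.8  -5.8 -18.2] [ -9.9   1.9 -13.5] ((-14.35010051727295, -1.949249267578125), (7.735326290130615, 8.948689460754395), 89.87861633300781)
-26 127 [  8.8   8.9 -22.5] [ -3.7   6.5 -25.9] [ 10.6  12.2 -18.5] ((3.487668037414551, 9.363343238830566), (5.67214298248291, 14.277063369750977), 89.58928680419922)
-26 96 [  9.8 -12.9 -22.6] [  7.6 -15.8 -25.8] [ 10.7 -10.3 -18.8] ((9.164392471313477, -13.037762641906738), (2.8499207496643066, 5.5389509201049805), 3.1469507217407227)
```

The valve is held level and true, 5.4 mm off along tool x. I'll correct for that and go lower.

Call:
{"op": "move_arm", "data": {"jaw": [1,1,1,1,1,1], "dp": [[-0.49,0.1,1.5],[0,0,2.5],[0,0,1.2],[0,0,0],[0,0,0],[0,0,0]], "turn": [[0,0,-0.005],[0,0,0],[0,0,0],[0,0,0],[0,0,0],[0,0,0]]}}

```text
time_s: 20.15
position: [0.5494, 0.2967, 0.0492]
tool_rot: [[-0.988, -0.156, -0.001], [-0.156, 0.988, -0.001], [0.001, -0.001, -1.0]]
ft_force: [-0.2, 0.3, -1.0]
grip_width: 0.0165
gripper_force: 50.0
```

```bash
python3 - <<'E'
from h import *
s,W,d=snap(posts=(.047,.058,(.45,.6),(.2,.46)),wall=(.016,.0215,(.45,.55),(.24,.44)));R=np.array(s['tool_rot']);L=((W-s['position'])@R)*1000
k=((d>0)&(L[...,2]>-18.4)&(L[...,2]<-13.5)&(abs(L[...,0])<50)&(abs(L[...,1]+1.8)<5)).astype(np.uint8)
n,l,st,c=cv2.connectedComponentsWithStats(k)
for i in range(1,n):
    if st[i,4]>40: q=cv2.minAreaRect((W[l==i][:,:2]*1000).astype(np.float32));print(st[i,4],q,mf(q[0]))
E
```

```text
20.15 [0.5494 0.2967 0.0492] [[-0.988, -0.156, -0.001], [-0.156, 0.988, -0.001], [0.001, -0.001, -1.0]] psi -171.02 q [ 17.5  39.   75.7  -0.1  65.3 -81.4] 0.016457028211557187
posts [254. 197.] 1157 [0.5197 0.2901 0.0564] [521.3 290.4] [18.  18.2] 9.1
posts [178. 201.] 181 [0.5292 0.252  0.0517] [529.9 251.9] [7.4 6.4] 31.7
posts [468. 201.] 145 [0.504  0.4193 0.0509] [504.4 419.7] [8.  6.2] 0.2
posts [231. 235.] 51 [0.5417 0.2813 0.0557] [541.8 281.3] [1.2 5.7] 9.1
posts [278. 235.] 50 [0.538  0.3052 0.0556] [538.  305.4] [0.9 5.8] 8.5
posts [454. 258.] 121 [0.5431 0.4254 0.0508] [543.3 426.2] [7.1 7.2] 33.0
posts [184. 267.] 168 [0.5684 0.2578 0.0512] [569.1 257.9] [7.9 7.1] 58.1
posts [416. 304.] 388 [0.5803 0.4104 0.051 ] [578.8 410.2] [31.5 14. ] 66.9
posts [256. 315.] 670 [0.5959 0.3032 0.0515] [595.5 302.6] [ 9.  29.6] 0.1
posts [359. 319.] 92 [0.5925 0.3696 0.052 ] [592.8 370.3] [18.8  4.1] 58.9
wall [231. 169.] 632 [0.5169 0.2754 0.0188] [518.4 277.1] [24.5 13.2] 7.2
wall [292. 170.] 1713 [0.5116 0.3116 0.0188] [512.9 312.3] [24.4 35.1] 8.3
wall [364. 171.] 1391 [0.5044 0.357  0.0188] [505.7 357.6] [24.  35.6] 8.7
wall [414. 167.] 286 [0.4954 0.3927 0.0187] [500.4 392.6] [24.1 14. ] 12.5
wall [316. 193.] 160 [0.5235 0.329  0.0187] [526.7 328.8] [11.6 45.1] 82.9
wall [380. 205.] 391 [0.5252 0.3745 0.0187] [523.  374.8] [16.6 56.5] 80.2
wall [194. 179.] 49 [0.5263 0.2534 0.0187] [527.1 253.5] [10.7  3.8] 57.9
wall [438. 185.] 76 [0.5036 0.4167 0.0186] [503.9 417.4] [ 6.4 11.8] 79.3
wall [429. 235.] 72 [0.5417 0.4232 0.0187] [541.8 423.4] [ 5.5 11.3] 60.3
212 ((548.0578002929688, 294.5834045410156), (8.126945495605469, 7.3452630043029785), 8.952290534973145) [  4.2 -45.9]
213 ((563.7091064453125, 297.04656982421875), (8.615779876708984, 7.8725690841674805), 12.00381851196289) [ 20.  -45.8]
```

Call:
{"op": "move_arm", "data": {"jaw": [1,1,1,1,1,1,1,1,1], "dp": [[0.03,0,0.8],[0,0,0.6],[0,0,0.4],[0,0,0.3],[0,0,0.25],[0,0,0.25],[0,0,0.15],[0,0,0],[0,0,0]], "turn": [[0,0,0],[0,0,0],[0,0,0],[0,0,0],[0,0,0],[0,0,0],[0,0,0],[0,0,0],[0,0,0]]}}

```text
time_s: 20.95
position: [0.5485, 0.2965, 0.0216]
tool_rot: [[-0.988, -0.157, -0.002], [-0.157, 0.988, -0.002], [0.002, -0.001, -1.0]]
ft_force: [-3.4, -1.3, 7.3]
grip_width: 0.0165
gripper_force: 51.0
```

Call:
{"op": "move_arm", "data": {"jaw": [1,2.8,2.8,2.8,2.8,2.8,2.8,2.8,2.8], "dp": [[0,0,0],[0,0,0],[0,0,0],[0,0,0],[0,0,-1.5],[0,0,-3],[0,0,-3],[0,0,-3],[0,0,0]], "turn": [[0,0,0],[0,0,0],[0,0,0],[0,0,0],[0,0,0],[0,0,0],[0,0,0],[0,0,0],[0,0,0]]}}

```text
time_s: 21.7
position: [0.5511, 0.2975, 0.1317]
tool_rot: [[-0.988, -0.157, 0.008], [-0.157, 0.988, 0.001], [-0.008, 0.0, -1.0]]
ft_force: [0.5, 1.3, 1.1]
grip_width: 0.0282
gripper_force: 0.0
```

```bash
python3 - <<'E'
from h import *
s,W,d=snap(valves=(.026,.0355,(.48,.576),(.26,.41)),handle=(.022,.035,(.52,.65),(0,.2)),plate=(.003,.009,(.5,.64),(-.02,.22)))
print(shift(s,[.5714,.0926,.2]))
E
```

```text
21.7 [0.5511 0.2975 0.1317] [[-0.988, -0.157, 0.008], [-0.157, 0.988, 0.001], [-0.008, 0.0, -1.0]] psi -170.96 q [ 17.6  33.8  70.6  -0.1  75.2 -81.5] 0.028194640295711053
valves [254. 177.] 1424 [0.5404 0.2931 0.0313] [543.6 293.2] [64.4 18.2] 9.5
valves [307. 179.] 1380 [0.5343 0.3381 0.0311] [537.2 339.2] [64.4 18.3] 8.3
valves [356. 179.] 1281 [0.5271 0.3826 0.031 ] [529.4 384.2] [64.2 19. ] 8.1
valves [213. 204.] 32 [0.569  0.2616 0.0315] [570.3 261.6] [9.7 2.6] 5.4
handle [ 57. 179.] 674 [0.5717 0.0963 0.0282] [573.   92.7] [14.5 64.7] 4.9
plate [ 82. 174.] 6205 [0.5704 0.1088 0.0051] [573.4  92. ] [ 67.  197.6] 4.9
[  1.16320524 -20.55100497  -6.84472793]
```

All three valves are seated. Next, the clamp plate: its handle is at (573,92.7), yaw 4.9°.

Call:
{"op": "move_arm", "data": {"jaw": [5,5,5,5,5,5,5,5,5,5,5,5], "dp": [[0.14,-3.43,-0.5],[0.14,-3.43,-0.5],[0.14,-3.43,-0.5],[0.15,-3.43,-0.5],[0.15,-3.43,0],[0.15,-3.43,0],[0,0,0],[0,0,0],[0,0,0],[0,0,0],[0,0,0],[0,0,0]], "turn": [[0,0,0],[0,0,0],[0,0,0],[0,0,0],[0,0,0],[0,0,0],[0,0,0.12],[0,0,0.12],[0,0,0.12],[0,0,0.12],[0,0,0.12],[0,0,0.12]]}}

```text
time_s: 22.75
position: [0.5721, 0.092, 0.1445]
tool_rot: [[-0.843, 0.538, -0.005], [0.538, 0.843, -0.002], [0.003, -0.004, -1.0]]
ft_force: [-0.4, 0.5, -0.1]
grip_width: 0.0497
gripper_force: 0.0
```

Call:
{"op": "move_arm", "data": {"jaw": [5,5,5,5,5,5,5,5,5,5,5,5], "dp": [[0,0,0],[0,0,0],[0,0,0],[0,0,0],[0,0,0],[0,0,2],[0,0,2],[0,0,2],[0,0,0],[0,0,0],[0,0,0],[0,0,0]], "turn": [[0,0,0.12],[0,0,0.12],[0,0,0.12],[0,0,0.12],[0,0,0.12],[0,0,0.12],[0,0,0.12],[0,0,0.08],[0,0,0],[0,0,0],[0,0,0],[0,0,0]]}}

```text
time_s: 23.75
position: [0.573, 0.0919, 0.087]
tool_rot: [[-0.09, 0.996, -0.0], [0.996, 0.09, -0.002], [-0.002, -0.001, -1.0]]
ft_force: [0.5, 0.3, 0.3]
grip_width: 0.0502
gripper_force: 0.0
```

```bash
python3 - <<'E'
from h import *
s,W,d=snap(handle=(.025,.035,(.54,.61),(0.03,.15)),plate=(.003,.009,(.5,.64),(-.05,.22)))
print(shift(s,[.5748,.0929,.01]))
E
```

```text
23.75 [0.573  0.0919 0.087 ] [[-0.09, 0.996, -0.0], [0.996, 0.09, -0.002], [-0.002, -0.001, -1.0]] psi 95.17 q [-2.5 32.7 81.4 -0.1 65.9 -7.6] 0.050173713401324635
handle [253. 203.] 1576 [0.573  0.0948 0.0286] [573.3  92.7] [13.9 63.4] 4.5
plate [254. 177.] 13720 [0.5724 0.105  0.005 ] [573.5  91.8] [ 66.8 197.3] 4.9
plate [172. 129.] 228 [0.5061 0.1416 0.0061] [506.1 140.6] [85.4  1.3] 90.0
plate [171. 222.] 124 [0.5061 0.0636 0.0059] [506.1  65.1] [62.9  1.2] 89.8
[0.09328827 0.19462765 7.69870208]
```

Call:
{"op": "move_arm", "data": {"jaw": [5,5,5,5,5,5,1,1,1,1,1,1], "dp": [[0.05,0.2,2.5],[0,0,3],[0,0,1.7],[0,0,0.5],[0,0,0],[0,0,0],[0,0,0],[0,0,0],[0,0,0],[0,0,0],[0,0,0],[0,0,0]], "turn": [[0,0,0.004],[0,0,0],[0,0,0],[0,0,0],[0,0,0],[0,0,0],[0,0,0],[0,0,0],[0,0,0],[0,0,0],[0,0,0],[0,0,0]], "force": 90}}

```text
time_s: 24.8
position: [0.5746, 0.0925, 0.0102]
tool_rot: [[-0.085, 0.996, -0.001], [0.996, 0.085, -0.002], [-0.002, -0.001, -1.0]]
ft_force: [-2.7, 0.1, 6.3]
grip_width: 0.0117
gripper_force: 88.5
```

Call:
{"op": "move_arm", "data": {"jaw": [1,1,1,1,1,1,1,1,1,1,1,1], "dp": [[0,0,-1.5],[0,0,-3],[0,0,-3],[0,0,-2.5],[2.8,-0.2,0],[3.5,-0.25,0],[3.7,-0.25,0],[3.7,-0.25,0],[3.7,-0.2,0],[3.5,-0.2,0],[2.5,-0.1,0],[1.5,-0.08,0]], "turn": [[0,0,0],[0,0,0],[0,0,0],[0,0,0],[0,0,-0.01],[0,0,-0.01],[0,0,-0.01],[0,0,-0.01],[0,0,-0.01],[0,0,-0.01],[0,0,-0.008],[0,0,0]]}}

```text
time_s: 25.8
position: [0.5291, 0.3409, 0.1086]
tool_rot: [[-0.155, 0.988, -0.003], [0.988, 0.155, -0.001], [-0.001, -0.003, -1.0]]
ft_force: [-0.2, -0.1, -2.8]
grip_width: 0.0118
gripper_force: 88.2
```

Call:
{"op": "move_arm", "data": {"jaw": [1,1,1], "dp": [[0,0,0],[0,0,0],[0,0,0]], "turn": [[0,0,0],[0,0,0],[0,0,0]]}}

```text
time_s: 26.05
position: [0.5306, 0.337, 0.1085]
tool_rot: [[-0.151, 0.989, -0.003], [0.989, 0.151, -0.002], [-0.002, -0.003, -1.0]]
ft_force: [0.8, -0.2, -2.7]
grip_width: 0.0122
gripper_force: 88.2
```

```bash
python3 - <<'E'
from h import *
s,W,d=snap('pics/w6.png')
np.savez('pics/w6.npz',W=W,d=d);P=s['position'];R=np.array(s['tool_rot']);L=((W-P)@R)*1000
k=(d>0)&(L[...,2]<12)&(L[...,2]>-1)&(abs(L[...,0])<105)&(abs(L[...,1])<45)
q=W[k];print(k.sum(),np.median(L[...,2][k]));r=cv2.minAreaRect((q[:,:2]*1000).astype(np.float32));print(r,mf(r[0]))
A=np.c_[q[:,:2],np.ones(len(q))];
for _ in range(3):
    c=np.linalg.lstsq(A,q[:,2],rcond=None)[0];res=q[:,2]-A@c;g=abs(res)<.002;q=q[g];A=A[g]
print('plane',c,len(q));r=cv2.minAreaRect((q[:,:2]*1000).astype(np.float32));print(r,mf(r[0]))
E
```

```text
26.05 [0.5306 0.337  0.1085] [[-0.151, 0.989, -0.003], [0.989, 0.151, -0.002], [-0.002, -0.003, -1.0]] psi 98.67 q [21.7 35.6 71.3 -0.1 73.3 13. ] 0.012183607120771099
20029 5.235705278447495
((529.6636962890625, 350.59814453125), (66.62983703613281, 168.58460998535156), 8.60616683959961) [-5.4 12.3]
plane [-0.00131025 -0.00112061  0.10433679] 19538
((529.6636962890625, 350.59814453125), (66.62983703613281, 168.58460998535156), 8.60616683959961) [-5.4 12.3]
```

View pics/w6.png

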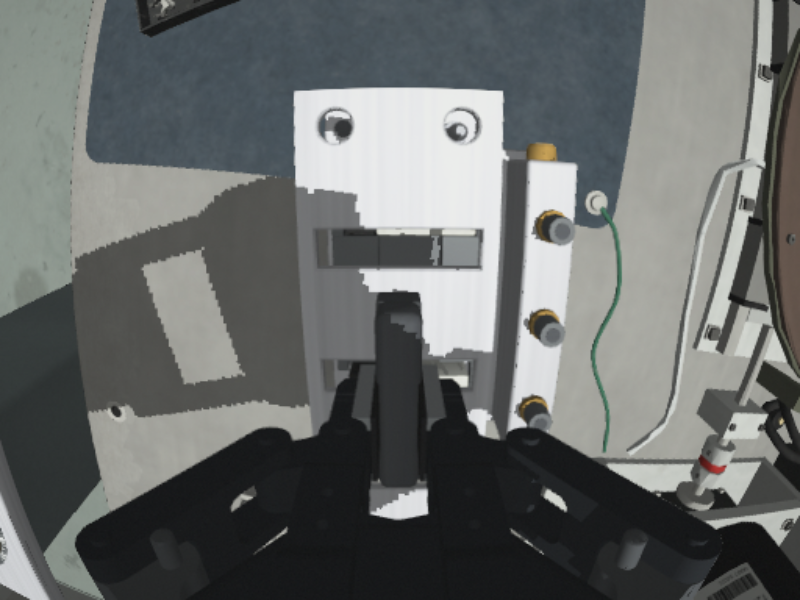

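The picture shows the plate held level. The pins are visible in the far holes at (338,126) and (460,128), with the pins right of and below the hole centres. I'll shift by the measured offset, then lower to just above the pins.

Call:
{"op": "move_arm", "data": {"jaw": [1,1,1,1,1,1], "dp": [[0.14,0.52,1],[0,0,1.8],[0,0,0.8],[0,0,0.25],[0,0,0],[0,0,0]], "turn": [[0,0,-0.003],[0,0,0],[0,0,0],[0,0,0],[0,0,0],[0,0,0]]}}

```text
time_s: 26.6
position: [0.5355, 0.3402, 0.0704]
tool_rot: [[-0.154, 0.988, -0.002], [0.988, 0.154, -0.002], [-0.001, -0.002, -1.0]]
ft_force: [-0.3, -0.1, -1.4]
grip_width: 0.012
gripper_force: 88.2
```

```bash
python3 - <<'E'
from h import *
s,W,d=snap();P=s['position'];R=np.array(s['tool_rot']);L=((W-P)@R)*1000
k=(d>0)&(abs(L[...,2]-5.2)<2.5)&(abs(L[...,0])<105)&(abs(L[...,1])<45)
q=W[k];r=cv2.minAreaRect((q[:,:2]*1000).astype(np.float32));c=mf(r[0]);print(r,c,'centre',c[0],c[1]+max(r[1])/2-98)
# holes: gaps in plate mask near far end
m=k.astype(np.uint8);n,l,st,ce=cv2.connectedComponentsWithStats(1-m)
for i in range(1,n):
    if 60<st[i,4]<900 and ce[i][1]<170:
        cs,_=cv2.findContours((l==i).astype(np.uint8),0,2);(u,v),rad=cv2.minEnclosingCircle(cs[0])
        pz=P[2]-.0052;w=atz('wrist',(u,v),pz,s);print('hole',(u,v),rad,w.round(4),mf(w*1000))
        pt=W[(l==i)&(d>0)];g=pt[(pt[:,2]>.046)];print('   pin',len(g),g.mean(0).round(4) if len(g) else '',mf(g.mean(0)*1000) if len(g) else '')
E
```

```text
26.6 [0.5355 0.3402 0.0704] [[-0.154, 0.988, -0.002], [0.988, 0.154, -0.002], [-0.001, -0.002, -1.0]] psi 98.89 q [21.8 38.5 72.7 -0.  69.  12.9] 0.0119790285827121
((534.62744140625, 353.9212951660156), (66.6914291381836, 168.34352111816406), 9.052573204040527) [-0.  14.8] centre -0.0 0.9717605590820284
hole (214.09339904785156, 80.42308044433594) 11.020110130310059 [0.5038 0.4219 0.0652] [-20.   86.6]
   pin 164 [0.5038 0.4216 0.0538] [-20.1  86.4]
hole (295.0, 80.5) 11.10190200805664 [0.5429 0.4279 0.0652] [19.5 86.6]
   pin 180 [0.5441 0.4276 0.0535] [20.6 86.1]
```

Holes and pins line up within 0.5 mm. Lowering onto the shoulders.

Call:
{"op": "move_arm", "data": {"jaw": [1,1,1,1,1,1,1,1,1,1,1], "dp": [[-0.04,0.04,0.3],[0,0,0.3],[0,0,0.3],[0,0,0.3],[0,0,0.3],[0,0,0.3],[0,0,0.3],[0,0,0.3],[0,0,0.2],[0,0,0],[0,0,0]], "turn": [[0,0,0],[0,0,0],[0,0,0],[0,0,0],[0,0,0],[0,0,0],[0,0,0],[0,0,0],[0,0,0],[0,0,0],[0,0,0]]}}

```text
time_s: 27.57
position: [0.5356, 0.3399, 0.0441]
tool_rot: [[-0.155, 0.988, -0.002], [0.988, 0.155, -0.002], [-0.001, -0.002, -1.0]]
ft_force: [-1.2, 1.1, -1.4]
grip_width: 0.012
gripper_force: 88.1
```

Nothing is resisting. One last 0.5 mm down, then release, retreat and check.

Call:
{"op": "move_arm", "data": {"jaw": [1,1,3,3,3,3,3,3,3,3,3], "dp": [[0,0,0.06],[0,0,0],[0,0,0],[0,0,0],[0,0,0],[0,0,-0.5],[0,0,-1.5],[0,0,-3],[0,0,-3.5],[0,0,-3.5],[0,0,0]], "turn": [[0,0,0],[0,0,0],[0,0,0],[0,0,0],[0,0,0],[0,0,0],[0,0,0],[0,0,0],[0,0,0],[0,0,0],[0,0,0]]}}

```text
time_s: 28.48
position: [0.5382, 0.3412, 0.1715]
tool_rot: [[-0.155, 0.988, 0.01], [0.988, 0.155, 0.003], [0.002, 0.01, -1.0]]
ft_force: [-0.2, 0.7, 0.3]
grip_width: 0.0296
gripper_force: 0.0
```

```bash
python3 - <<'E'
from h import *
s,W,d=snap(plate=(.034,.044,(.48,.59),(.22,.46)),ports=(.0365,.042,(.5,.59),(.25,.42)))
k=(d>0)&(W[...,2]>.034)&(W[...,2]<.045)&(abs((W[...,:2]-M)@e[0])<.032)&(abs((W[...,:2]-M)@e[1])<.097)
q=W[k];A=np.c_[q[:,:2]-M,np.ones(len(q))];print(len(q),np.linalg.lstsq(A,q[:,2],rcond=None)[0],np.percentile(q[:,2],[5,50,95]))
E
```

```text
28.4833 [0.5382 0.3412 0.1715] [[-0.155, 0.988, 0.01], [0.988, 0.155, 0.003], [0.002, 0.01, -1.0]] psi 98.92 q [21.8 32.9 65.4 -0.  81.2 12.9] 0.02963378856183945
plate [251. 168.] 9640 [0.536  0.3514 0.0384] [536.9 339.4] [ 67.  196.6] 8.9
plate [316. 101.] 103 [0.5845 0.4262 0.039 ] [584.5 426.3] [10.9  7.6] 11.2
plate [304. 131.] 101 [0.579  0.3965 0.0392] [579.  396.4] [ 1.4 49.2] 8.1
plate [254. 134.] 56 [0.5333 0.3856 0.0385] [533.2 385.4] [7.4 6.7] 9.4
plate [272. 135.] 53 [0.5493 0.388  0.0385] [549.4 387.8] [6.7 7. ] 50.5
plate [303. 180.] 82 [0.5866 0.3495 0.0393] [586.6 349.1] [ 0.7 44.2] 8.4
plate [271. 182.] 61 [0.5566 0.3426 0.0384] [556.6 342.4] [7.7 7.5] 8.1
ports [252. 178.] 7798 [0.5384 0.3418 0.0385] [537.8 333.9] [ 66.9 179. ] 9.0
ports [305. 124.] 45 [0.578  0.4029 0.0393] [578.3 402.1] [ 1.2 35.6] 9.1
ports [254. 134.] 54 [0.5335 0.3855 0.0387] [533.2 385.5] [7.5 6.6] 7.0
ports [272. 135.] 51 [0.5494 0.388  0.0386] [549.4 387.8] [6.6 7.1] 53.2
ports [271. 182.] 55 [0.5567 0.3424 0.0387] [556.6 342.4] [7.7 7.5] 8.1
9338 [ 0.00117608 -0.00047737  0.03841995] [0.03710221 0.03845343 0.03963898]
```

Plate top is at 38.4 mm (nominal 38.5), level and centred, and the ports show in the windows. Handing in.

```bash
python3 -c "
from rig import ticket
print(ticket.close_job())"
```

```text
the job is handed in; nothing more can be done
None
```

The job is handed in at about 28 s: by the last measurements both loose valves are seated with ports up and coil to the cable side, the clamp plate lies flat and centred on the four shoulders, and I never touched the caliper, screwdriver or tray; the hand-in returned no verdict.

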